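# Pack the laryngoscope set into its foam case

### The job

Pack the laryngoscope set away: put the steel handle and the long curved blade each into its own cutout in the foam of the open case, and press each one down until it is fully home on the floor of its cutout. Set them in rather than dropping them, leave the short blade packed as it is, and do not disturb the other things on the desk.

Things in the scene. Friction and masses are not known exactly. Their poses are not given: they have to be found in the camera images.
- case: Open hard case, fixed to the desk: black shell 204 (x) x 220 mm (y), rim 40 mm high, filled with dark grey foam, top 38 mm above the desk. Its lid lies flat open beyond it at +x, 204 mm more, up to 36 mm high. Origin: centre of the shell's underside; z up. Three cutouts lie along x, side by side: long blade at y = +56, handle at y = -8, short blade at y = -68 mm, 4 mm clear of the part all round.
- finger_trough (a point): Centre of the floor of the finger trough in the foam, 10 mm above the desk, turning with the case. The trough is 54 mm wide (along the case's x) and crosses all three cutouts and the foam's whole 208 mm width along y, so that fingers can go down on both sides of the middle of each part. It is 28 mm deep; about 40 mm are free between neighbouring parts in it.
- handle_cutout (a point): Floor of the handle's cutout, 14 mm above the desk, 24 mm below the foam's top: the handle's origin lies here when home, its x, y, z along the case's. The narrow end, for the fork, is at +x. Springy foam rolls stand 6 mm out of the side walls: laid in by its weight the handle stays about 12 mm high; a push of 8 to 14 N seats it. Home, its top is 4 mm above the foam.
- long_cutout (a point): Floor of the long blade's cutout, 18 mm above the desk, 20 mm below the foam's top: the long blade's origin lies here when home, its x, y, z along the case's (heel at -x, hollow side to +y). Foam rolls stand 6 mm out of the side walls: laid in by its weight the blade stays about 12 mm high; a push of 5 to 12 N seats it. Home, its top is 4 mm above the foam.
- handle: Laryngoscope handle, steel, 0.24 kg, 132 mm long, lying on the desk: grooved round barrel, 28 mm in diameter, x = -66 to +40 mm, with a hexagonal end cap (28 high, 32 mm wide) at its -x end; narrower fork (20 wide, 22 mm high) from x = +40 to +66 mm. Origin: on the underside below the axis, halfway along; x along the axis towards the fork, z up. Grip across y at x = 0.
- long_blade: Long curved steel blade on its side, 0.13 kg, 152 mm long, 24 mm high: heel block (22 x 18 mm) at the -x end, about x = -63, y = +16; thin tip at x = +75, y = +23. Bowed, hollow to +y. At x = 0, the place to grip, it is a channel y = -7 to +7 mm with two walls of height 0 to 24 mm. Origin: on the underside at that place, mid-thickness; x from heel to tip, z up.
- short_blade: Short curved blade, bright steel, same form, 107 mm long, 21 mm high, already packed in its own cutout (at y = -68 mm in the case). Origin as on the long blade. It stays.
- penlight: Penlight, aluminium, 125 mm long, 13 mm thick, lying on the desk to the right. Origin: underside, middle. It stays.
- reflex_hammer: Reflex hammer, 200 mm long, T-shaped with a rubber-tipped head 72 mm wide and a black grip, lying on the desk to the left. Origin: underside, near the middle of the shaft. It stays.
- mug: White mug, 82 mm across, 95 mm high, on the desk to the right. Origin: underside, centre. It stays.
- sanitiser: White pump bottle, 68 mm across, 184 mm high, on the desk to the left. Origin: underside, centre. It stays.

How it is judged:
By the outcome, as a careful person would: the job done as asked, in the order asked, and still so for the second after the job is handed in, with the robot touching nothing.
It also fails if it takes over 58 s, if anything falls off the work surface, if the arm or the gripper's body presses on something with over 40 N, if the wrist force passes 120 N, or if a joint passes its speed limit or range.

### The arm

A 6-joint arm with a two-finger parallel gripper is mounted at the origin on the work surface. World frame = base frame: x ahead of the robot, y to its left, z up, the work surface at z = 0. Lengths are in mm, angles in rad, forces in N, time in s.
With the tool pointing down it reaches from about 350 to 775 mm from the base axis. Payload 7.3 kg.
Tool frame: the origin (TCP) lies at the centre of the arm's flange, where the gripper is bolted on; the fingertips stand 178 mm ahead of it and the grasp point (between the pads) lies 159 mm ahead of it; z points along the fingers, y is the direction in which the jaws open and shut (so a half turn about z gives the same grasp; the last joint's range is limited). The gripper opens to 92 mm and grips with 3 to 60 N. Pads are 19 mm wide; open, the fingers measure 130 mm over their backs; the gripper's body (75 mm by 190 mm) begins 47 mm behind the grasp point.
Start: joints at [1.104, 0.342, 1.524, -0, 1.275, -0.146], TCP at [165.524, 498.226, 404.741] pointing down, gripper open.
Joint ranges: [-2.53, 2.53], [-0.77, 2.02], [0.04, 2.7], [-1, 4.14], [0.28, 2.66], [-3.11, 3.11]. Speed limits (rad/s): [2.57, 2.57, 3.14, 3.14, 3.14, 3.14].

### API

Orientations are given as [roll, pitch, yaw] about the fixed x, y, z axes, in that order (R = Rz(yaw) Ry(pitch) Rx(roll)).
In Python, from plant import get_obs, capture, close_job gives the robot as it stands. The module is installed in compiled form; this text tells all that it offers.
- The arm moves only by the shell command python3 -m pendant 'ROWS'. ROWS is JSON, a list of rows, each a list of 3 entries, a list of its own where there are three numbers: the shift along the tool's x, y, z in m, then the turn, a rotation vector about the tool's x, y, z in rad, then the finger opening in m, from 0 to 0.0918. In form: [[[tx, ty, tz], [wx, wy, wz], fingers], ...]. A call has 1 to 10 rows; each row is the pose to reach, as a shift and turn from the pose commanded when the call began, along the tool's axes at that moment; what a row does not reach only later rows make up. A row lasts 1/12 s, in which the tool goes at most 41.7 mm and 7.16 degrees, less where a joint would pass 70% of its speed; a pose out of reach is approached as far as the arm can. A call with a gripper value outside its range is refused whole. The fingers move at their own pace and stop on an object; the grip force is fixed at half the most. Time passes only in rows, so rows that repeat a pose let the fingers close. It gives the time, the measured TCP pose, the force and the opening at its end, in the units of the state.
- get_obs(): the state, without advancing time (a new reading comes with each control period).
- capture(name): name is "scene" or "top"; returns a dict with "color" (400x640x3 uint8, red, green, blue), "mtx" (3x3 intrinsics, pixels), "dist" ([k1, k2, p1, p2, k3] as OpenCV has them; the pictures are not rectified), "rvec" (rotation vector, rad) and "tvec" (3), from world to camera coordinates, as OpenCV has them. Camera axes: x right, y down, z forward; pixel columns grow to the right and rows downward; lengths in mm; the calibration is good to about 2 mm. A picture is of the moment at which its call begins. There is no depth.
- close_job(): hands the job in, once; it reports no verdict.
The state is a dict: "time": time; "joint_positions": joint angles; "dq": joint speeds; "tau": joint torques, N m; "tool_pos": TCP position; "tcp_rot": TCP orientation; "contact_force": force on the tool from outside, world axes, zero at the start; "moment": the same for the moment, N m; "grip_width": finger opening in mm.
Only numpy, scipy, OpenCV 4.12 (cv2) and the standard library are available. Lean on these libraries where they do the work, as an engineer would, in place of code of your own. Each camera call takes 0.05 s, during which the arm holds its last target. There are 200 camera calls.

## Working session

There is one attempt and no reset: what is moved stays moved. The work goes in short steps, Python scripts to look and compute and a shell command to move; the robot and the scene stay as the last step left them, time stands still between calls to the robot, and variables do not carry over. Pictures are saved under pics/ and viewed, about 8 in all and at most 12, crops included, and the job is handed in when it is done.

```bash
mkdir -p pics; cat > h.py <<'E'
import numpy as np, cv2
from plant import get_obs, capture
def cap(name,fn=None):
    c=capture(name)
    if fn: cv2.imwrite('pics/'+fn,c['color'][:,:,::-1])
    c['R']=cv2.Rodrigues(np.array(c['rvec'],float))[0]; return c
def ray(c,px):
    u=cv2.undistortPoints(np.array(px,float).reshape(-1,1,2),np.array(c['mtx'],float),np.array(c['dist'],float)).reshape(-1,2)
    d=np.c_[u,np.ones(len(u))]@c['R']; o=-c['R'].T@np.array(c['tvec'],float).ravel(); return o,d
def onz(c,px,z):
    o,d=ray(c,px); return o+d*((z-o[2])/d[:,2])[:,None]
def tri(c1,p1,c2,p2):
    o1,d1=ray(c1,[p1]);o2,d2=ray(c2,[p2]);d1=d1[0];d2=d2[0]
    s=np.linalg.lstsq(np.c_[d1,-d2],o2-o1,rcond=None)[0]
    a=o1+s[0]*d1;b=o2+s[1]*d2; return (a+b)/2,np.linalg.norm(a-b)
def proj(c,P): return cv2.projectPoints(np.array(P,float).reshape(-1,1,3),np.array(c['rvec'],float),np.array(c['tvec'],float),np.array(c['mtx'],float),np.array(c['dist'],float))[0].reshape(-1,2)
E
python3 - <<'E'
from h import *
import pickle
for n in('scene','top'):
    c=cap(n,n+'0.png'); pickle.dump(c,open(n+'0.pkl','wb')); print(n,-c['R'].T@np.array(c['tvec']).ravel(),c['R'][2],np.array(c['mtx']).tolist())
o=get_obs(); print({k:np.round(v,3).tolist() for k,v in o.items()})
E
```

```text
scene [1092.23874566 -448.88082799 1011.9900717 ] [-0.48577468  0.35456494 -0.79894096] [[364.80927458342984, 0.0, 316.100932067891], [0.0, 364.80927458342984, 200.82792951940445], [0.0, 0.0, 1.0]]
top [ 375.95238334  -26.88684982 1433.0405005 ] [ 0.10010496  0.00218409 -0.99497449] [[391.0329419267619, 0.0, 323.84602738639217], [0.0, 391.0329419267619, 197.18574813176247], [0.0, 0.0, 1.0]]
{'time': 0.1, 'joint_positions': [1.104, 0.343, 1.525, -0.0, 1.275, -0.146], 'dq': [0.0, -0.001, -0.002, -0.001, -0.001, -0.0], 'tau': [0.003, -43.2, -24.47, 0.072, 0.053, -0.0], 'tool_pos': [165.477, 498.118, 404.121], 'tcp_rot': [-3.14, -0.0, 2.821], 'contact_force': [0.114, 0.19, -0.141], 'moment': [0.004, 0.041, 0.065], 'grip_width': 92.256}
```

View pics/scene0.png

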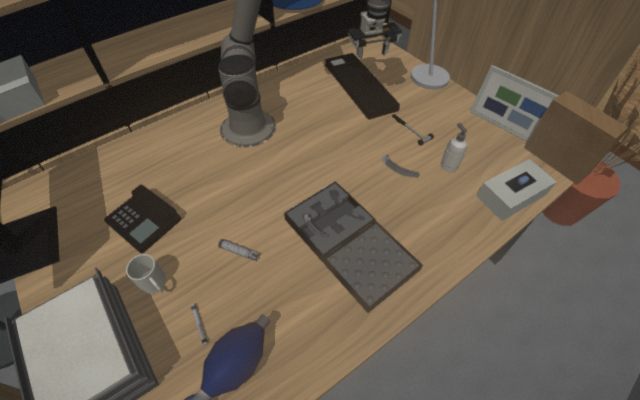

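View pics/top0.png

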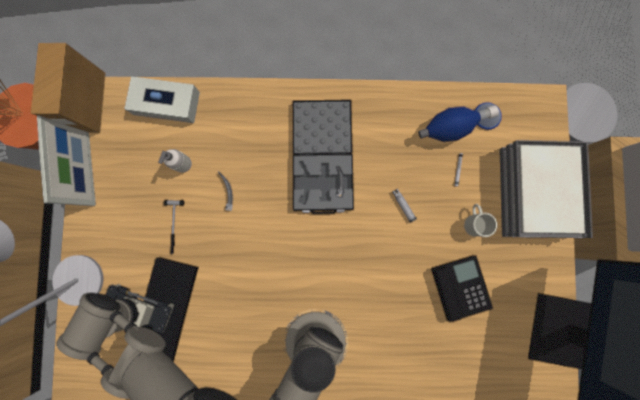

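Scene: the handle is at (239,250), the long blade at (401,167), and the case at (350,240). Top: the handle is at (404,205), the blade at (227,192), and the case foam at (323,182) with +x up and the lid beyond it.

```bash
python3 - <<'E'
from h import *
import pickle
t=pickle.load(open('top0.pkl','rb'));s=pickle.load(open('scene0.pkl','rb'))
for c,(x0,y0,x1,y1),f in((t,(215,95,420,225),'topc.png'),(s,(215,145,425,300),'scenec.png')):
    im=c['color'][y0:y1,x0:x1,::-1]; im=cv2.convertScaleAbs(im,alpha=1.6)
    im=cv2.resize(im,None,fx=3.8,fy=3.8,interpolation=cv2.INTER_CUBIC)
    for k in range((x0//20+1)*20,x1,20): cv2.putText(im,str(k),(int((k-x0+.5)*3.8),8),0,.3,(0,255,255)); cv2.line(im,(int((k-x0+.5)*3.8),10),(int((k-x0+.5)*3.8),16),(0,255,255))
    for k in range((y0//20+1)*20,y1,20): cv2.putText(im,str(k),(0,int((k-y0+.5)*3.8)),0,.3,(0,255,255))
    cv2.imwrite('pics/'+f,im)
# masks: grey (low saturation) bright vs. wood
for c,n,rois in((t,'top',{'handle':(385,180,422,228),'blade':(210,165,240,215)}),(s,'scene',{'handle':(212,232,265,265),'blade':(378,150,424,182)})):
    for k,(x0,y0,x1,y1) in rois.items():
        im=c['color'][y0:y1,x0:x1]; hsv=cv2.cvtColor(im,cv2.COLOR_RGB2HSV)
        m=(hsv[:,:,1]<70).astype(np.uint8); nl,lab,st,ce=cv2.connectedComponentsWithStats(m)
        i=1+np.argmax(st[1:,4]); ys,xs=np.nonzero(lab==i); r=cv2.minAreaRect(np.c_[xs+x0,ys+y0].astype(np.float32))
        print(n,k,st[i],r, ce[i]+[x0,y0]); bp=cv2.boxPoints(r); print(np.round(onz(c,bp,12),1).tolist(), np.round(onz(c,[ce[i]+[x0,y0]],12),1))
E
```

```text
top handle [  8   9  23  33 264] ((403.7352600097656, 205.05880737304688), (35.500205993652344, 7.71743631362915), 59.036251068115234) [404.03787879 205.57575758]
[[542.8, -270.3, 12.0], [557.9, -294.7, 12.0], [447.4, -361.1, 12.0], [432.5, -336.9, 12.0]] [[ 493.1 -316.9   12. ]]
top blade [  9   8  14  38 169] ((226.6081085205078, 191.1486358642578), (38.304962158203125, 9.04194450378418), 80.53767395019531) [227.67455621 193.39053254]
[[602.0, 364.2, 12.0], [608.1, 331.4, 12.0], [469.0, 302.5, 12.0], [463.0, 334.9, 12.0]] [[527.  328.9  12. ]]
scene handle [  6   7  41  22 377] ((238.18765258789062, 249.51744079589844), (41.62954330444336, 9.320046424865723), 21.25050163269043) [238.05835544 249.45623342]
[[444.4, -363.2, 12.0], [422.0, -339.6, 12.0], [542.6, -266.8, 12.0], [562.5, -290.8, 12.0]] [[ 493.5 -314.8   12. ]]
scene blade [  4   4  38  24 282] ((399.19744873046875, 167.47134399414062), (41.18128204345703, 11.013598442077637), 28.610458374023438) [398.52836879 167.57092199]
[[477.3, 288.9, 12.0], [451.7, 339.3, 12.0], [604.4, 378.6, 12.0], [625.7, 329.4, 12.0]] [[540.3 331.7  12. ]]
```

View pics/topc.png

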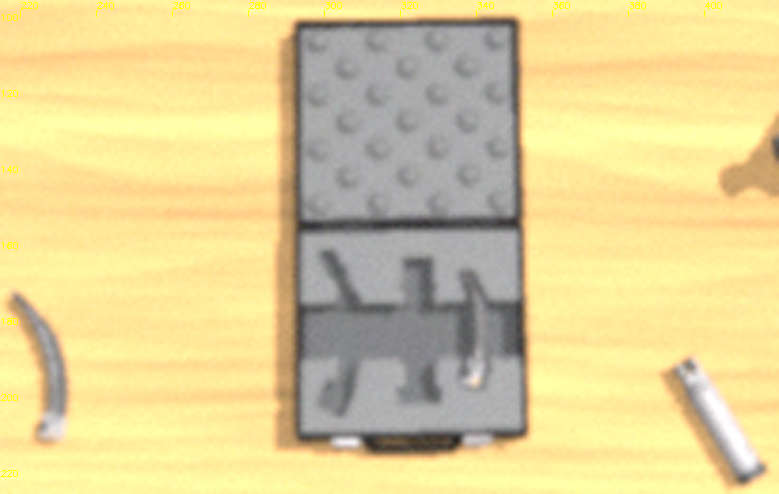

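View pics/scenec.png

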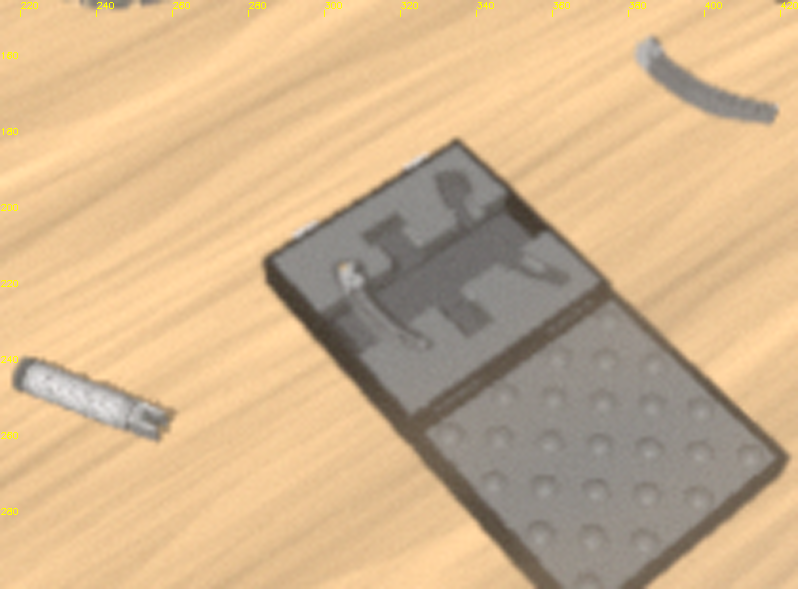

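Crops: in the top view the handle's dark cap is at about (411,219) and its fork at (396,190), so its yaw is about +31°. The blade's heel is at (228,207) and its tip at (218,173), hollow to +y, yaw about +12°. The empty cutouts at y=+56 and y=-8 and the trough show clearly. Next I measure the foam edges to sub-pixel accuracy.

```bash
cat > meas.py <<'E'
from h import *
import pickle
t=pickle.load(open('top0.pkl','rb'));s=pickle.load(open('scene0.pkl','rb'))
def prof(c,a,b,z,n=0.5,w=0):
    a=np.array(a,float);b=np.array(b,float);L=np.linalg.norm(b-a);k=np.arange(0,L,n);u=(b-a)/L;v=np.array([-u[1],u[0]])
    acc=0;offs=[0] if not w else np.linspace(-w,w,5)
    g=cv2.cvtColor(c['color'],cv2.COLOR_RGB2GRAY).astype(np.float32)
    for o in offs:
        P=a+u*k[:,None]+v*o; p=proj(c,np.c_[P,np.full(len(P),z)]).astype(np.float32)
        acc=acc+cv2.remap(g,p[:,0].reshape(1,-1),p[:,1].reshape(1,-1),cv2.INTER_CUBIC)[0]
    f=cv2.GaussianBlur((acc/len(offs)).reshape(1,-1),(0,0),2/n*0.75)[0]; d=np.gradient(f,n); return k,f,d
def edges(c,a,b,z,w=0,th=1.0):
    k,f,d=prof(c,a,b,z,w=w); i=[j for j in range(1,len(d)-1) if abs(d[j])>th and abs(d[j])>=abs(d[j-1]) and abs(d[j])>abs(d[j+1])]
    u=(np.array(b,float)-a)/np.linalg.norm(np.array(b,float)-a)
    return [(np.round(np.array(a)+u*k[j],1).tolist(),round(float(d[j]),1)) for j in i]
E
python3 - <<'E'
from meas import *
for n,c,px in(('top',t,[(293.2,209.5),(352.6,209),(292.6,154),(351.8,153),(292,100.5),(351,100)]),('scene',s,[(284.7,212.7),(335,182),(323,256),(374,219.7)])):
    print(n,np.round(onz(c,px,40),1).tolist())
for c,n in((t,'top'),(s,'scene')):
    for x in(490,505,560,640,660): print(n,'y-prof x',x,[(e[0][1],e[1]) for e in edges(c,(x,-140),(x,140),38,w=2)])
    for y in(-95,-75,-40,-10,0,25,80,95): print(n,'x-prof y',y,[(e[0][0],e[1]) for e in edges(c,(440,y),(690,y),38,w=2)])
E
```

```text
top [[470.1, 84.8, 40.0], [475.4, -127.2, 40.0], [671.5, 92.0, 40.0], [678.7, -122.4, 40.0], [871.8, 99.4, 40.0], [877.3, -117.7, 40.0]]
scene [[479.8, -128.6, 40.0], [474.1, 83.7, 40.0], [680.5, -123.2, 40.0], [672.6, 87.7, 40.0]]
top y-prof x 490 [(-131.0, -11.1), (-123.0, 5.5), (42.5, -2.1), (51.0, 2.0), (59.0, 1.4), (83.5, -6.6), (91.0, 5.2), (107.5, 5.6)]
top y-prof x 505 [(-130.5, -11.0), (-122.5, 5.6), (-48.5, -3.3), (-34.0, 1.6), (-6.5, 1.9), (37.0, -4.9), (45.5, 2.4), (68.0, 3.1), (83.5, -7.0), (91.0, 5.1), (107.0, 5.1)]
top y-prof x 560 [(-128.0, -12.6), (-118.5, 3.0), (-106.0, 2.8), (-88.5, 2.0), (-79.5, -4.8), (-61.5, 2.9), (-37.5, -1.0), (82.5, -4.7), (91.0, 7.0), (109.5, 5.6)]
top y-prof x 640 [(-126.0, -12.2), (-118.0, 5.8), (-38.5, -5.2), (-10.0, 4.6), (52.0, -5.6), (68.5, 3.8), (87.0, -6.2), (95.0, 5.3), (112.0, 5.9)]
top y-prof x 660 [(-126.0, -10.6), (-117.5, 5.3), (87.0, -6.0), (95.0, 5.5), (108.0, 5.6)]
top x-prof y -95 [(451.0, -1.5), (463.5, -4.2), (473.5, -5.9), (481.5, 5.8), (533.5, -2.0), (549.5, -1.8), (594.5, -3.0), (603.5, 6.0), (671.5, -7.9), (683.5, 5.9
[... 2408 characters left out ...]
.0, 1.1), (670.5, -4.6), (687.5, 2.0)]
scene x-prof y -10 [(445.0, -1.1), (471.0, -10.2), (479.0, 4.8), (502.0, -2.3), (521.0, 2.4), (546.5, -3.7), (562.5, 1.4), (601.0, 2.7), (616.0, -2.4), (643.5, 1.7), (669.5, -4.9), (687.5, 3.4)]
scene x-prof y 0 [(470.5, -10.2), (478.5, 4.5), (546.5, -3.3), (562.5, 2.3), (599.5, 2.7), (669.0, -4.8), (687.0, 4.0)]
scene x-prof y 25 [(469.5, -10.1), (477.5, 4.8), (545.0, -2.8), (562.5, 1.8), (599.0, 2.7), (668.0, -4.9), (675.0, 1.7), (680.5, -1.1), (687.0, 4.5)]
scene x-prof y 80 [(468.0, -9.9), (476.0, 3.1), (546.0, -4.4), (597.0, 5.7), (666.5, -4.7), (685.0, 4.3)]
scene x-prof y 95 [(476.5, 1.1), (529.0, -1.9), (542.5, 1.5), (556.0, -1.0), (674.0, 3.3)]
```

The case agrees in both views at z=38: foam centre (574,-18), yaw about 0.032, trough width 53.5, handle cutout length 140. That gives a handle home of (573.5,-26) and a long-blade home of (571.7,38). Now the parts themselves.

```bash
python3 - <<'E'
from meas import *
import numpy as np
# heights by two views: rect centres
for k,a,b in(('handle',(403.74,205.06),(238.19,249.52)),): print(k,tri(t,a,s,b))
def scan(c,o,yaw,z,vs,us,half=40,axis='y'):
    R=np.array([[np.cos(yaw),-np.sin(yaw)],[np.sin(yaw),np.cos(yaw)]]);o=np.array(o)
    for v in vs:
        if axis=='y': a,b=o+R@[v,-half],o+R@[v,half]
        else: a,b=o+R@[-half,v],o+R@[half,v]
        e=edges(c,a,b,z,w=1.5,th=2)
        print(axis,v,[(np.round(R.T@(np.array(q)-o),1)[1 if axis=='y' else 0],d) for q,d in e])
for n,c in(('top',t),('scene',s)):
    print(n,'handle');scan(c,(494,-315.5),.543,14,(-50,-25,0,25,50),None); scan(c,(494,-315.5),.543,14,(-6,0,6),None,95,'x')
    print(n,'blade at z=12');scan(c,(537,324),.207,12,(-65,-30,-10,0,10,40,65),None)
    scan(c,(537,324),.207,12,(0,12,18,24),None,100,'x')
E
```

```text
handle (array([ 494.91699001, -315.12729812,   14.00679231]), np.float64(0.6963680922671491))
top handle
y -50 [(np.float64(-16.5), -3.5), (np.float64(-9.5), 2.4), (np.float64(6.0), -6.3), (np.float64(16.0), 2.6), (np.float64(26.5), 6.6)]
y -25 [(np.float64(-10.0), 2.3), (np.float64(5.5), -5.7), (np.float64(16.0), 2.0), (np.float64(28.1), 6.1)]
y 0 [(np.float64(6.0), -5.8), (np.float64(15.0), 2.3), (np.float64(28.0), 6.4)]
y 25 [(np.float64(-7.5), 2.2), (np.float64(4.5), -5.4), (np.float64(26.9), 5.9)]
y 50 [(np.float64(-6.5), -3.1), (np.float64(-0.5), 2.2), (np.float64(7.0), -6.7), (np.float64(28.0), 5.6)]
x -6 [(np.float64(-65.5), -8.1), (np.float64(-55.5), 7.3), (np.float64(31.0), -2.9), (np.float64(54.0), -6.3), (np.float64(67.0), 6.7)]
x 0 [(np.float64(-65.5), -8.5), (np.float64(-55.9), 7.3), (np.float64(32.0), -2.8), (np.float64(43.5), 3.5), (np.float64(54.6), -5.7), (np.float64(67.0), 8.2)]
x 6 [(np.float64(-65.5), -10.7), (np.float64(-55.5), 6.3), (np.float64(32.0), -2.3), (np.float64(43.0), 4.2), (np.float64(51.0), -2.3), (np.float64(67.5), 5.3)]
top blade at z=12
y -65 [(np
[... 2810 characters left out ...]
.1), (np.float64(17.5), 5.0)]
y 0 [(np.float64(-18.0), -4.9), (np.float64(16.0), 5.2)]
y 10 [(np.float64(-17.5), -4.5), (np.float64(16.5), 5.0)]
y 40 [(np.float64(-11.5), -3.6), (np.float64(23.5), 5.1)]
y 65 [(np.float64(3.0), -3.2), (np.float64(35.0), 4.6)]
x 0 [(np.float64(-50.0), -3.9), (np.float64(64.0), 2.8)]
x 12 [(np.float64(-73.5), -2.4), (np.float64(-60.0), -2.1), (np.float64(-49.0), -2.4), (np.float64(83.0), 3.7)]
x 18 [(np.float64(-50.0), -2.7), (np.float64(14.5), -2.3), (np.float64(24.0), -2.2), (np.float64(83.0), 6.4)]
x 24 [(np.float64(-73.5), -2.3), (np.float64(-66.0), -2.5), (np.float64(-45.5), 2.6), (np.float64(34.5), -2.4), (np.float64(46.5), -3.0), (np.float64(81.5), 7.0)]
```

```bash
cat > go.py <<'E'
import sys,numpy as np
from scipy.spatial.transform import Rotation as Ro
from plant import get_obs
o=get_obs();R=Ro.from_euler('xyz',o['tcp_rot']);p=np.array(o['tool_pos'])
print('t',o['time'],'p',np.round(p,1),'rpy',np.round(o['tcp_rot'],3),'F',np.round(o['contact_force'],1),'w',round(o['grip_width'],1),'q',np.round(o['joint_positions'],2))
for a in sys.argv[1:]:
    x,y,z,psi=map(float,a.split(','))
    T=Ro.from_euler('xyz',[np.pi,0,psi])
    print(a,np.round(R.inv().apply([x-p[0],y-p[1],z-p[2]])/1000,4).tolist(),np.round((R.inv()*T).as_rotvec(),4).tolist())
E
python3 go.py 480,250,380,1.6 494.8,-315.2,300,.543
```

```text
t 0.1 p [165.5 498.1 404.1] rpy [-3.14  -0.     2.821] F [ 0.1  0.2 -0.1] w 92.3 q [ 1.1   0.34  1.52 -0.    1.28 -0.15]
480,250,380,1.6 [-0.3767, -0.1362, 0.0242] [-0.0013, 0.0007, 1.2208]
494.8,-315.2,300,.543 [-0.569, -0.6678, 0.1049] [-0.0009, 0.0014, 2.2778]
```

```bash
python3 -m pendant '[[[-0.377,-0.136,0.024],[0,0,1.22],0.0918],[[-0.377,-0.136,0.024],[0,0,1.22],0.0918],[[-0.377,-0.136,0.024],[0,0,1.22],0.0918],[[-0.377,-0.136,0.024],[0,0,1.22],0.0918],[[-0.377,-0.136,0.024],[0,0,1.22],0.0918],[[-0.377,-0.136,0.024],[0,0,1.22],0.0918],[[-0.377,-0.136,0.024],[0,0,1.22],0.0918],[[-0.377,-0.136,0.024],[0,0,1.22],0.0918],[[-0.377,-0.136,0.024],[0,0,1.22],0.0918],[[-0.377,-0.136,0.024],[0,0,1.22],0.0918]]'; python3 go.py 494.8,-315.2,300,.543
```

```text
time: 0.93
tool_pos: [482.8, 247.6, 380.1]
tcp_rot: [3.142, 0.001, 1.592]
contact_force: [0.6, 0.9, 0.6]
grip_width: 92.1
t 0.9333 p [482.8 247.6 380.1] rpy [3.142e+00 1.000e-03 1.592e+00] F [0.6 0.9 0.6] w 92.1 q [ 0.33  0.39  1.51 -0.    1.23  0.31]
494.8,-315.2,300,.543 [-0.5629, -0.0002, 0.0805] [0.0004, 0.0007, 1.0494]
```

```bash
python3 -m pendant '[[[-0.04,0,0.006],[0,0,0.1],0.07],[[-0.08,0,0.012],[0,0,0.2],0.07],[[-0.12,0,0.018],[0,0,0.3],0.07],[[-0.16,0,0.024],[0,0,0.4],0.07],[[-0.2,0,0.03],[0,0,0.5],0.07],[[-0.24,0,0.036],[0,0,0.6],0.07],[[-0.28,0,0.04],[0,0,0.7],0.07],[[-0.32,0,0.046],[0,0,0.8],0.07],[[-0.36,0,0.052],[0,0,0.9],0.07],[[-0.4,0,0.06],[0,0,1.0],0.07]]'; python3 -m pendant '[[[-0.005,-0.007,0],[0,0,0.05],0.07]]' ; python3 go.py 494.8,-315.2,300,.543
```

```text
time: 1.77
tool_pos: [492.0, -151.5, 320.5]
tcp_rot: [3.141, -0.0, 0.596]
contact_force: [0.7, 0.4, 0.6]
grip_width: 70.0
time: 1.85
tool_pos: [484.8, -152.9, 319.2]
tcp_rot: [3.14, 0.001, 0.54]
contact_force: [0.5, 0.3, 0.3]
grip_width: 69.8
t 1.85 p [ 484.8 -152.9  319.2] rpy [3.14e+00 1.00e-03 5.40e-01] F [0.5 0.3 0.3] w 69.8 q [-0.46  0.4   1.69 -0.    1.05  0.58]
494.8,-315.2,300,.543 [-0.0749, 0.1443, 0.0196] [0.002, 0.001, -0.0028]
```

```bash
python3 -m pendant '[[[-0.015,0.029,0.012],[0,0,0],0.06],[[-0.03,0.058,0.024],[0,0,0],0.06],[[-0.045,0.087,0.036],[0,0,0],0.06],[[-0.06,0.116,0.048],[0,0,0],0.06],[[-0.075,0.1445,0.059],[0.002,0.001,-0.003],0.06],[[-0.075,0.1445,0.059],[0.002,0.001,-0.003],0.06],[[-0.075,0.1445,0.059],[0.002,0.001,-0.003],0.06]]' ; python3 go.py 494.8,-315.2,182,.543; python3 - <<'E'
from h import *
c=cap('top');s=cap('scene')
a=cv2.resize(c['color'][160:240,350:450],None,fx=4,fy=4,interpolation=2);b=cv2.resize(s['color'][190:290,180:280],None,fx=4,fy=4,interpolation=2)
a=cv2.copyMakeBorder(a,0,80,0,0,0);cv2.imwrite('pics/pre1.png',cv2.convertScaleAbs(np.hstack([a,b])[:,:,::-1],alpha=1.4))
E
```

```text
time: 2.43
tool_pos: [495.5, -310.3, 260.2]
tcp_rot: [-3.137, -0.0, 0.551]
contact_force: [-0.8, -0.1, 0.3]
grip_width: 59.8
t 2.4333 p [ 495.5 -310.3  260.2] rpy [-3.137 -0.     0.551] F [-0.8 -0.1  0.3] w 59.8 q [-0.69  0.6   1.54  0.    1.01  0.33]
494.8,-315.2,182,.543 [-0.0032, 0.0042, 0.0782] [-0.0045, -0.0003, 0.008]
```

View pics/pre1.png

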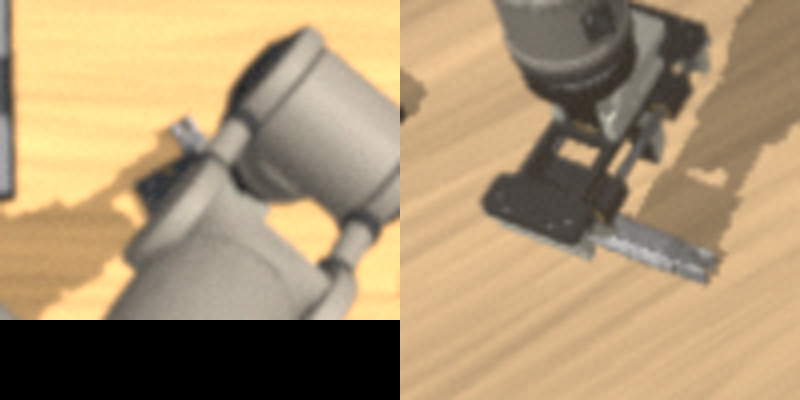

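The picture shows the open gripper lined up across the handle's middle. The arm was still settling, so I hold first and read again.

```bash
python3 -m pendant '[[[0,0,0],[0,0,0],0.06],[[0,0,0],[0,0,0],0.06],[[0,0,0],[0,0,0],0.06]]' ; python3 go.py 494.8,-315.2,182,.543
```

```text
time: 2.78
tool_pos: [496.3, -308.0, 262.3]
tcp_rot: [-3.14, -0.001, 0.555]
contact_force: [0.1, -0.7, -1.0]
grip_width: 60.1
t 2.7833 p [ 496.3 -308.   262.3] rpy [-3.14e+00 -1.00e-03  5.55e-01] F [ 0.1 -0.7 -1. ] w 60.1 q [-0.69  0.59  1.54  0.    1.01  0.33]
494.8,-315.2,182,.543 [-0.0052, 0.0054, 0.0803] [-0.0014, -0.0013, 0.0121]
```

```bash
python3 -m pendant '[[[-0.005,0.0055,0.01],[0,0,0.012],0.06],[[-0.005,0.0055,0.03],[0,0,0.012],0.06],[[-0.005,0.0055,0.05],[0,0,0.012],0.06],[[-0.005,0.0055,0.065],[0,0,0.012],0.06],[[-0.005,0.0055,0.074],[0,0,0.012],0.06],[[-0.005,0.0055,0.08],[0,0,0.012],0.06],[[-0.005,0.0055,0.08],[0,0,0.012],0.06],[[-0.005,0.0055,0.08],[0,0,0.012],0.06],[[-0.005,0.0055,0.08],[0,0,0.012],0.06]]' ; python3 go.py 494.8,-315.2,182,.543
```

```text
time: 3.53
tool_pos: [495.0, -316.3, 182.5]
tcp_rot: [-3.141, -0.002, 0.542]
contact_force: [1.0, -0.7, 0.9]
grip_width: 60.2
t 3.5333 p [ 495.  -316.3  182.5] rpy [-3.141e+00 -2.000e-03  5.420e-01] F [ 1.  -0.7  0.9] w 60.2 q [-0.7   0.71  1.59  0.    0.85  0.33]
494.8,-315.2,182,.543 [0.0004, -0.0011, 0.0005] [-0.0005, -0.0016, -0.0012]
```

Good. Close, then lift.

```bash
python3 -m pendant '[[[0,0,0],[0,0,0],0.045],[[0,0,0],[0,0,0],0.035],[[0,0,0],[0,0,0],0.025],[[0,0,0],[0,0,0],0.02],[[0,0,0],[0,0,0],0.015],[[0,0,0],[0,0,0],0.015],[[0,0,0],[0,0,0],0.015]]'; python3 -m pendant '[[[0,0,0],[0,0,0],0.015],[[0,0,-0.003],[0,0,0],0.015],[[0,0,-0.01],[0,0,0],0.015],[[0,0,-0.02],[0,0,0],0.015],[[0,0,-0.04],[0,0,0],0.015],[[0,0,-0.06],[0,0,0],0.015],[[0,0,-0.08],[0,0,0],0.015],[[0,0,-0.09],[0,0,0],0.015],[[0,0,-0.09],[0,0,0],0.015],[[0,0,-0.09],[0,0,0],0.015]]'; python3 go.py 573.5,-26,280,0.032
```

```text
time: 4.12
tool_pos: [494.6, -315.9, 181.8]
tcp_rot: [-3.139, -0.001, 0.542]
contact_force: [0.6, 1.5, 2.2]
grip_width: 27.2
time: 4.95
tool_pos: [494.6, -316.3, 272.0]
tcp_rot: [-3.141, -0.001, 0.542]
contact_force: [0.2, 0.3, -3.4]
grip_width: 27.2
t 4.95 p [ 494.6 -316.3  272. ] rpy [-3.141e+00 -1.000e-03  5.420e-01] F [ 0.2  0.3 -3.4] w 27.2 q [-0.7   0.58  1.52  0.    1.04  0.33]
573.5,-26,280,0.032 [0.2173, -0.208, -0.0075] [-0.0014, -0.001, 0.5098]
```

```bash
python3 -m pendant '[[[0.01,-0.01,0],[0,0,0.02],0.015],[[0.035,-0.033,0],[0,0,0.08],0.015],[[0.06,-0.058,-0.002],[0,0,0.15],0.015],[[0.085,-0.082,-0.003],[0,0,0.2],0.015],[[0.11,-0.106,-0.004],[0,0,0.27],0.015],[[0.135,-0.13,-0.005],[0,0,0.33],0.015],[[0.16,-0.154,-0.006],[0,0,0.4],0.015],[[0.185,-0.177,-0.007],[0,0,0.46],0.015],[[0.205,-0.196,-0.008],[0,0,0.49],0.015],[[0.217,-0.208,-0.008],[0,0,0.51],0.015]]'; python3 -m pendant '[[[0,0,0],[0,0,0],0.015],[[0,0,0],[0,0,0],0.015],[[0,0,0],[0,0,0],0.015],[[0,0,0],[0,0,0],0.015]]'; python3 go.py 573.5,-26,240,0.032; python3 - <<'E'
from h import *
import pickle
c=cap('top');s=cap('scene');pickle.dump((c,s),open('hov.pkl','wb'))
a=cv2.resize(c['color'][125:225,280:380],None,fx=4,fy=4,interpolation=2);b=cv2.resize(s['color'][170:270,270:370],None,fx=4,fy=4,interpolation=2)
cv2.imwrite('pics/hov1.png',cv2.convertScaleAbs(np.hstack([a,b])[:,:,::-1],alpha=1.4))
E
```

```text
time: 5.78
tool_pos: [573.4, -23.2, 278.9]
tcp_rot: [-3.138, 0.002, 0.032]
contact_force: [-0.4, -0.9, -1.8]
grip_width: 27.1
time: 6.12
tool_pos: [573.1, -27.2, 279.6]
tcp_rot: [-3.139, 0.001, 0.031]
contact_force: [-0.6, 0.5, -1.7]
grip_width: 26.9
t 6.1167 p [573.1 -27.2 279.6] rpy [-3.139e+00  1.000e-03  3.100e-02] F [-0.6  0.5 -1.7] w 26.9 q [-0.18  0.55  1.55  0.    1.04  1.36]
573.5,-26,240,0.032 [0.0005, -0.0011, 0.0396] [-0.0023, 0.0014, -0.0011]
```

View pics/hov1.png

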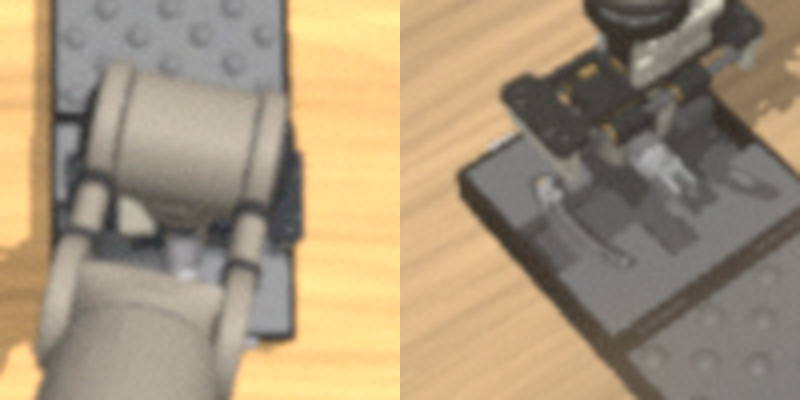

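The handle is held level above its cutout, with its fork (scene px about (340,219)) pointing towards the narrow end. I check the fork position against the kinematics.

```bash
python3 - <<'E'
from h import *
import pickle
c,s=pickle.load(open('hov.pkl','rb'))
y=.031;o=np.array([573.1,-27.2]);u=np.array([np.cos(y),np.sin(y)]);v=np.array([-u[1],u[0]])
P=[np.r_[o+u*a+v*b,97.8+z] for a,b,z in((66,8,11),(66,-8,11),(66,0,22),(40,0,25))]
p=proj(s,P);print(np.round(p,1).tolist(),'crop',np.round((p-[270,170])*4+[402,2]).tolist())
E
python3 -m pendant '[[[0.0005,-0.001,0.01],[0,0,0],0.015],[[0.0005,-0.001,0.025],[0,0,0],0.015],[[0.0005,-0.001,0.04],[0,0,0],0.015],[[0.0005,-0.001,0.05],[0,0,0],0.015],[[0.0005,-0.001,0.056],[0,0,0],0.015],[[0.0005,-0.001,0.056],[0,0,0],0.015],[[0.0005,-0.001,0.056],[0,0,0],0.015],[[0.0005,-0.001,0.056],[0,0,0],0.015]]'; python3 go.py 573.5,-26,196,0.032
```

```text
[[343.2, 216.5], [339.2, 219.2], [341.4, 215.8], [335.8, 209.6]] crop [[695.0, 188.0], [679.0, 199.0], [688.0, 185.0], [665.0, 160.0]]
time: 6.88
tool_pos: [574.1, -25.1, 225.0]
tcp_rot: [-3.14, -0.001, 0.032]
contact_force: [0.6, 0.4, -2.1]
grip_width: 27.7
t 6.8833 p [574.1 -25.1 225. ] rpy [-3.14e+00 -1.00e-03  3.20e-02] F [ 0.6  0.4 -2.1] w 27.7 q [-0.18  0.63  1.6   0.    0.92  1.36]
573.5,-26,196,0.032 [-0.0007, 0.0009, 0.029] [-0.0021, -0.0012, -0.0003]
```

```bash
python3 -m pendant '[[[-0.0003,0.0005,0.003],[0,0,0],0.015],[[-0.0003,0.0005,0.006],[0,0,0],0.015],[[-0.0003,0.0005,0.009],[0,0,0],0.015],[[-0.0003,0.0005,0.012],[0,0,0],0.015],[[-0.0003,0.0005,0.012],[0,0,0],0.015]]'; python3 go.py 573.5,-26,196,0.032;  python3 - <<'E'
from h import *
s=cap('scene')
b=cv2.resize(s['color'][165:275,260:380],None,fx=6,fy=5.4,interpolation=2)
cv2.imwrite('pics/ins1.png',cv2.convertScaleAbs(b[:,:,::-1],alpha=1.6))
E
```

```text
time: 7.3
tool_pos: [573.3, -25.5, 211.6]
tcp_rot: [-3.139, 0.001, 0.032]
contact_force: [0.2, -1.0, -2.2]
grip_width: 27.2
t 7.3 p [573.3 -25.5 211.6] rpy [-3.139e+00  1.000e-03  3.200e-02] F [ 0.2 -1.  -2.2] w 27.2 q [-0.18  0.64  1.61  0.    0.89  1.36]
573.5,-26,196,0.032 [0.0002, 0.0006, 0.0156] [-0.0026, 0.0012, -0.0002]
```

View pics/ins1.png

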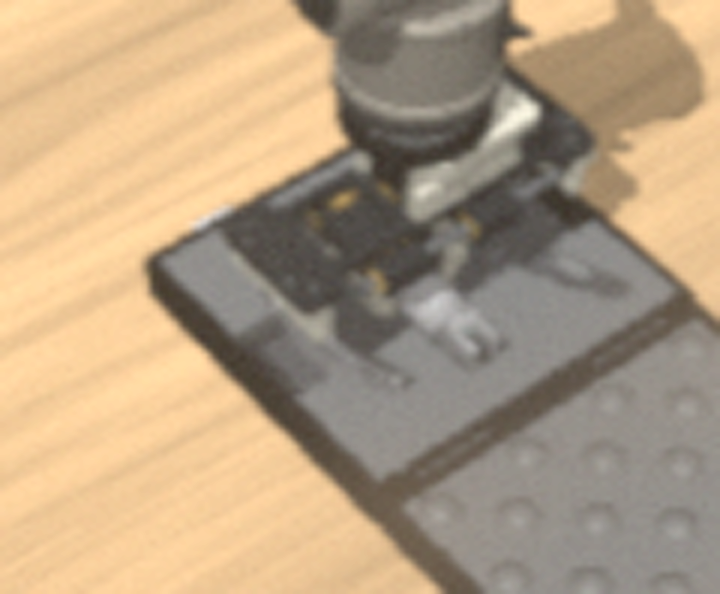

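The fork now lies inside its cutout, 8 mm below the foam's top, with no side force. Pressing on in small steps.

```bash
python3 -m pendant '[[[0,0,0.002],[0,0,0],0.015],[[0,0,0.004],[0,0,0],0.015],[[0,0,0.006],[0,0,0],0.015],[[0,0,0.006],[0,0,0],0.015]]'; python3 -m pendant '[[[0,0,0.002],[0,0,0],0.015],[[0,0,0.004],[0,0,0],0.015],[[0,0,0.006],[0,0,0],0.015],[[0,0,0.006],[0,0,0],0.015]]';python3 go.py 573.5,-26,196,0.032
```

```text
time: 7.68
tool_pos: [573.8, -25.2, 206.7]
tcp_rot: [-3.139, -0.001, 0.032]
contact_force: [1.2, 2.6, 0.8]
grip_width: 27.2
time: 8.02
tool_pos: [574.0, -25.2, 201.8]
tcp_rot: [-3.139, -0.003, 0.032]
contact_force: [-0.5, 3.3, 8.8]
grip_width: 27.3
t 8.0167 p [574.  -25.2 201.8] rpy [-3.139e+00 -3.000e-03  3.200e-02] F [-0.5  3.3  8.8] w 27.3 q [-0.18  0.66  1.62  0.    0.86  1.36]
573.5,-26,196,0.032 [-0.0006, 0.0008, 0.0058] [-0.0023, -0.0027, -0.0]
```

```bash
python3 -m pendant '[[[0,0.0006,0.002],[0,0,0],0.015],[[0,0.0006,0.004],[0,0,0],0.015],[[0,0.0006,0.006],[0,0,0],0.015],[[0,0.0006,0.006],[0,0,0],0.015]]'; python3 -m pendant '[[[0,0,0.001],[0,0,0],0.015],[[0,0,0.002],[0,0,0],0.015],[[0,0,0.002],[0,0,0],0.015]]';python3 go.py 573.5,-26,196,0.032
```

```text
time: 8.35
tool_pos: [573.7, -25.4, 196.3]
tcp_rot: [-3.139, -0.002, 0.032]
contact_force: [-3.1, 5.5, 8.7]
grip_width: 27.4
time: 8.6
tool_pos: [573.7, -25.4, 194.9]
tcp_rot: [-3.139, -0.002, 0.032]
contact_force: [-6.8, 5.8, 20.5]
grip_width: 27.4
t 8.6 p [573.7 -25.4 194.9] rpy [-3.139e+00 -2.000e-03  3.200e-02] F [-6.8  5.8 20.5] w 27.4 q [-0.18  0.67  1.62  0.    0.85  1.36]
573.5,-26,196,0.032 [-0.0002, 0.0005, -0.0011] [-0.0028, -0.0019, -0.0001]
```

The force rose to 20 N at z=194.9 (195.8 expected), so the handle is on the floor. Ease off, open a little, and lift.

```bash
python3 -m pendant '[[[0,0,-0.001],[0,0,0],0.015],[[0,0,-0.001],[0,0,0],0.03],[[0,0,-0.001],[0,0,0],0.036],[[0,0,-0.001],[0,0,0],0.042],[[0,0,-0.001],[0,0,0],0.046],[[0,0,-0.001],[0,0,0],0.046],[[0,0,-0.01],[0,0,0],0.046],[[0,0,-0.03],[0,0,0],0.046],[[0,0,-0.06],[0,0,0],0.046],[[0,0,-0.09],[0,0,0],0.046]]'; python3 -m pendant '[[[0,0,-0.01],[0,0,0],0.046],[[0,0,-0.01],[0,0,0],0.0],[[0,0,-0.01],[0,0,0],0.0],[[0,0,-0.01],[0,0,0],0.0],[[0,0,-0.01],[0,0,0],0.0],[[0,0,-0.01],[0,0,0],0.0],[[0,0,-0.01],[0,0,0],0.0]]'; python3 go.py 573.5,-25.5,222,0.032
```

```text
time: 9.43
tool_pos: [573.3, -26.3, 283.1]
tcp_rot: [-3.139, 0.002, 0.032]
contact_force: [1.0, -0.1, -0.3]
grip_width: 46.0
time: 10.02
tool_pos: [573.4, -26.3, 291.2]
tcp_rot: [-3.139, 0.002, 0.032]
contact_force: [0.3, -0.2, 1.5]
grip_width: 10.3
t 10.0167 p [573.4 -26.3 291.2] rpy [-3.139e+00  2.000e-03  3.200e-02] F [ 0.3 -0.2  1.5] w 10.3 q [-0.18  0.54  1.54  0.    1.06  1.36]
573.5,-25.5,222,0.032 [0.0003, -0.0006, 0.0692] [-0.0027, 0.0021, -0.0003]
```

```bash
python3 -m pendant '[[[0,0,0.02],[0,0,0],0.0],[[0,0,0.04],[0,0,0],0.0],[[0,0,0.055],[0,0,0],0.0],[[0,0,0.064],[0,0,0],0.0],[[0,0,0.068],[0,0,0],0.0],[[0,0,0.068],[0,0,0],0.0]]'; for i in 1; do python3 -m pendant '[[[0,0,0.001],[0,0,0],0.0],[[0,0,0.002],[0,0,0],0.0],[[0,0,0.003],[0,0,0],0.0],[[0,0,0.003],[0,0,0],0.0]]'; done; python3 go.py 573.5,-25.5,220,0.032
```

```text
time: 10.52
tool_pos: [573.4, -26.1, 223.4]
tcp_rot: [-3.139, 0.002, 0.032]
contact_force: [0.2, -0.3, 1.1]
grip_width: 0.1
time: 10.85
tool_pos: [573.7, -26.2, 221.8]
tcp_rot: [-3.139, -0.001, 0.032]
contact_force: [-0.1, 0.2, 0.6]
grip_width: 0.4
t 10.85 p [573.7 -26.2 221.8] rpy [-3.139e+00 -1.000e-03  3.200e-02] F [-0.1  0.2  0.6] w 0.4 q [-0.18  0.63  1.6   0.    0.91  1.36]
573.5,-25.5,220,0.032 [-0.0001, -0.0007, 0.0018] [-0.0021, -0.0008, -0.0002]
```

```bash
python3 -m pendant '[[[0,0,0.001],[0,0,0],0.0],[[0,0,0.002],[0,0,0],0.0],[[0,0,0.0025],[0,0,0],0.0],[[0,0,0.0025],[0,0,0],0.0]]'; python3 -m pendant '[[[0,0,0.001],[0,0,0],0.0],[[0,0,0.001],[0,0,0],0.0]]'; python3 go.py 573.5,-25.5,220,0.032
```

```text
time: 11.18
tool_pos: [573.7, -26.1, 220.0]
tcp_rot: [-3.14, -0.001, 0.032]
contact_force: [-2.7, 1.1, 7.7]
grip_width: 0.4
time: 11.35
tool_pos: [573.6, -26.1, 219.9]
tcp_rot: [-3.14, -0.001, 0.032]
contact_force: [-6.0, 0.4, 15.5]
grip_width: 0.8
t 11.35 p [573.6 -26.1 219.9] rpy [-3.14e+00 -1.00e-03  3.20e-02] F [-6.   0.4 15.5] w 0.8 q [-0.18  0.63  1.6   0.    0.9   1.36]
573.5,-25.5,220,0.032 [-0.0001, -0.0006, -0.0001] [-0.0019, -0.0015, -0.0]
```

A hard stop at tip height 42 mm under 15.5 N confirms the handle is home. Now lift off and go to the long blade.

```bash
python3 -m pendant '[[[0,0,-0.01],[0,0,0],0.0],[[0,0,-0.03],[0,0,0],0.0],[[0,0,-0.06],[0,0,0],0.03],[[0,0,-0.08],[0,0,0],0.05],[[0,0,-0.08],[0,0,0],0.06],[[0,0,-0.08],[0,0,0],0.06]]'; python3 go.py 536.3,324.1,270,0.207
```

```text
time: 11.85
tool_pos: [573.8, -26.3, 299.2]
tcp_rot: [-3.14, -0.003, 0.032]
contact_force: [-0.6, 0.0, -1.1]
grip_width: 22.8
t 11.85 p [573.8 -26.3 299.2] rpy [-3.14e+00 -3.00e-03  3.20e-02] F [-0.6  0.  -1.1] w 22.8 q [-0.18  0.53  1.53  0.    1.08  1.36]
536.3,324.1,270,0.207 [-0.0264, -0.3514, 0.0297] [-0.0014, -0.003, -0.1752]
```

```bash
python3 -m pendant '[[[-0.001,-0.015,0],[0,0,-0.01],0.06],[[-0.004,-0.05,0.003],[0,0,-0.03],0.06],[[-0.007,-0.09,0.007],[0,0,-0.05],0.06],[[-0.01,-0.13,0.01],[0,0,-0.07],0.06],[[-0.013,-0.17,0.013],[0,0,-0.09],0.06],[[-0.016,-0.21,0.017],[0,0,-0.11],0.06],[[-0.019,-0.25,0.02],[0,0,-0.13],0.06],[[-0.022,-0.29,0.024],[0,0,-0.15],0.06],[[-0.025,-0.33,0.028],[0,0,-0.17],0.06],[[-0.026,-0.351,0.03],[0,0,-0.175],0.06]]'; python3 -m pendant '[[[0,0,0],[0,0,0],0.05],[[0,0,0],[0,0,0],0.05],[[0,0,0],[0,0,0],0.05],[[0,0,0],[0,0,0],0.05]]'; python3 go.py 536.3,324.1,181,0.207; python3 - <<'E'
from h import *
c=cap('top');s=cap('scene')
a=cv2.resize(c['color'][125:225,280:380],None,fx=4,fy=4,interpolation=2);b=cv2.resize(s['color'][110:210,340:440],None,fx=4,fy=4,interpolation=2)
cv2.imwrite('pics/pre2.png',cv2.convertScaleAbs(np.hstack([a,b])[:,:,::-1],alpha=1.5))
E
```

```text
time: 12.68
tool_pos: [534.6, 327.6, 266.5]
tcp_rot: [-3.139, 0.003, 0.211]
contact_force: [-0.3, -0.1, 0.1]
grip_width: 60.0
time: 13.02
tool_pos: [536.7, 322.5, 268.2]
tcp_rot: [-3.14, 0.001, 0.205]
contact_force: [0.7, -0.6, 0.6]
grip_width: 49.9
t 13.0167 p [536.7 322.5 268.2] rpy [-3.14e+00  1.00e-03  2.05e-01] F [ 0.7 -0.6  0.6] w 49.9 q [0.42 0.65 1.4  0.   1.09 1.78]
536.3,324.1,181,0.207 [0.0, -0.0015, 0.0872] [-0.0018, 0.0008, -0.0018]
```

View pics/pre2.png

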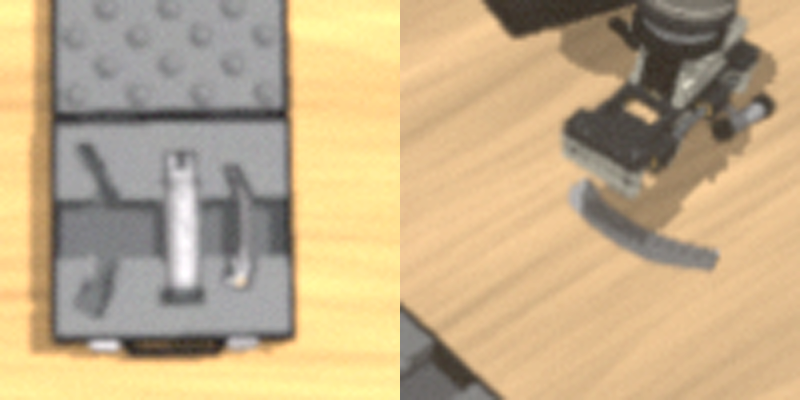

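The handle sits centred in its cutout, the short blade is unchanged, and the gripper is over the blade's middle. Descend and grip.

```bash
python3 -m pendant '[[[0,-0.0015,0.01],[0,0,0],0.05],[[0,-0.0015,0.03],[0,0,0],0.05],[[0,-0.0015,0.05],[0,0,0],0.05],[[0,-0.0015,0.067],[0,0,0],0.05],[[0,-0.0015,0.08],[0,0,0],0.05],[[0,-0.0015,0.087],[0,0,0],0.05],[[0,-0.0015,0.087],[0,0,0],0.05],[[0,-0.0015,0.087],[0,0,0],0.05],[[0,-0.0015,0.087],[0,0,0],0.05]]' ; python3 go.py 536.3,324.1,181,.207
```

```text
time: 13.87
tool_pos: [536.5, 325.4, 182.5]
tcp_rot: [-3.139, -0.002, 0.207]
contact_force: [-0.2, 0.3, 0.5]
grip_width: 49.9
t 13.8667 p [536.5 325.4 182.5] rpy [-3.139e+00 -2.000e-03  2.070e-01] F [-0.2  0.3  0.5] w 49.9 q [0.42 0.76 1.46 0.   0.92 1.79]
536.3,324.1,181,.207 [-0.0004, 0.0013, 0.0015] [-0.0026, -0.0017, -0.0004]
```

```bash
python3 -m pendant '[[[0,0.0005,0.001],[0,0,0],0.04],[[0,0.0005,0.001],[0,0,0],0.03],[[0,0.0005,0.001],[0,0,0],0.022],[[0,0.0005,0.001],[0,0,0],0.016],[[0,0.0005,0.001],[0,0,0],0.012],[[0,0.0005,0.001],[0,0,0],0.008],[[0,0.0005,0.001],[0,0,0],0.005],[[0,0.0005,0.001],[0,0,0],0.005],[[0,0.0005,0.001],[0,0,0],0.005]]'; python3 go.py 536,324,181,.207;  python3 -m pendant '[[[0,0,0],[0,0,0],0.005],[[0,0,-0.003],[0,0,0],0.005],[[0,0,-0.01],[0,0,0],0.005],[[0,0,-0.02],[0,0,0],0.005],[[0,0,-0.04],[0,0,0],0.005],[[0,0,-0.06],[0,0,0],0.005],[[0,0,-0.08],[0,0,0],0.005],[[0,0,-0.09],[0,0,0],0.005],[[0,0,-0.09],[0,0,0],0.005],[[0,0,-0.09],[0,0,0],0.005]]'; python3 go.py 571.7,38,280,0.032; python3 - <<'E'
from h import *
import pickle
s=cap('scene'); pickle.dump(s,open('lift2.pkl','wb'))
E
```

```text
time: 14.62
tool_pos: [536.2, 325.0, 180.8]
tcp_rot: [-3.139, -0.0, 0.207]
contact_force: [0.2, -0.3, 1.7]
grip_width: 13.8
t 14.6167 p [536.2 325.  180.8] rpy [-3.139 -0.     0.207] F [ 0.2 -0.3  1.7] w 13.8 q [0.42 0.76 1.46 0.   0.91 1.78]
536,324,181,.207 [-0.0004, 0.0009, -0.0002] [-0.0024, -0.0005, -0.0001]
time: 15.45
tool_pos: [536.1, 324.7, 271.0]
tcp_rot: [-3.139, -0.001, 0.207]
contact_force: [0.0, -0.0, -0.7]
grip_width: 13.7
t 15.45 p [536.1 324.7 271. ] rpy [-3.139e+00 -1.000e-03  2.070e-01] F [ 0.  -0.  -0.7] w 13.7 q [0.42 0.65 1.4  0.   1.09 1.78]
571.7,38,280,0.032 [-0.024, 0.2878, -0.0097] [-0.0026, -0.001, 0.1748]
```

```bash
python3 -m pendant '[[[-0.001,0.012,0],[0,0,0.01],0.005],[[-0.003,0.04,-0.002],[0,0,0.03],0.005],[[-0.006,0.07,-0.003],[0,0,0.05],0.005],[[-0.009,0.105,-0.004],[0,0,0.07],0.005],[[-0.012,0.14,-0.005],[0,0,0.09],0.005],[[-0.015,0.175,-0.006],[0,0,0.11],0.005],[[-0.018,0.21,-0.008],[0,0,0.13],0.005],[[-0.021,0.245,-0.009],[0,0,0.15],0.005],[[-0.023,0.275,-0.01],[0,0,0.17],0.005],[[-0.024,0.2875,-0.01],[0,0,0.175],0.005]]'; python3 -m pendant '[[[0,0,0],[0,0,0],0.005],[[0,0,0],[0,0,0],0.005],[[0,0,0.02],[0,0,0],0.005],[[0,0,0.04],[0,0,0],0.005],[[0,0,0.05],[0,0,0],0.005],[[0,0,0.05],[0,0,0],0.005],[[0,0,0.05],[0,0,0],0.005],[[0,0,0.05],[0,0,0],0.005]]'; python3 go.py 571.7,38,199,0.032; python3 - <<'E'
from h import *
import pickle
c=cap('top');s=cap('scene'); pickle.dump((c,s),open('hov2.pkl','wb'))
a=cv2.resize(c['color'][130:220,270:370],None,fx=4,fy=4,interpolation=2);b=cv2.resize(s['color'][165:255,300:400],None,fx=4,fy=4,interpolation=2)
cv2.imwrite('pics/hov2.png',cv2.convertScaleAbs(np.hstack([a,b])[:,:,::-1],alpha=1.5))
E
```

```text
time: 16.33
tool_pos: [571.7, 34.0, 279.0]
tcp_rot: [-3.14, 0.002, 0.027]
contact_force: [0.5, -0.1, -1.3]
grip_width: 13.8
time: 17.0
tool_pos: [572.1, 39.2, 230.8]
tcp_rot: [-3.139, -0.001, 0.033]
contact_force: [0.8, -0.3, -1.3]
grip_width: 13.8
t 17.0 p [572.1  39.2 230.8] rpy [-3.139e+00 -1.000e-03  3.300e-02] F [ 0.8 -0.3 -1.3] w 13.8 q [-0.07  0.62  1.6   0.    0.93  1.47]
571.7,38,199,0.032 [-0.0004, 0.0012, 0.0318] [-0.0023, -0.0012, 0.0008]
```

View pics/hov2.png

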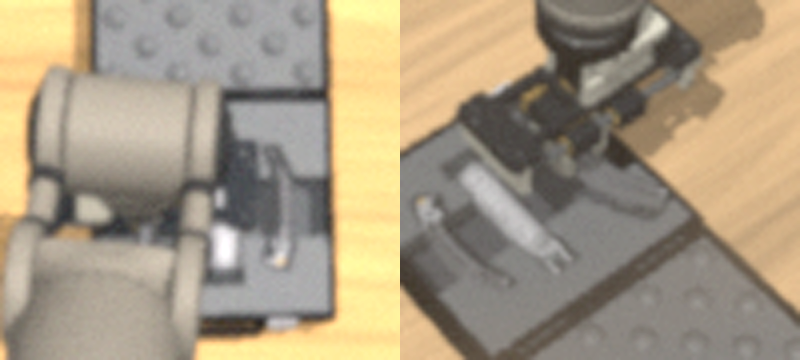

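The blade is held above its cutout, hollow side to +y, with its tip at scene crop about (663,200). I check the tip against the kinematic prediction.

```bash
python3 - <<'E'
from h import *
import pickle
c,s=pickle.load(open('hov2.pkl','rb'))
def P(o,z0,pts,y=.033):
    u=np.array([np.cos(y),np.sin(y)]);v=np.array([-u[1],u[0]]); return [np.r_[np.array(o)+u*a+v*b,z0+z] for a,b,z in pts]
pts=((76,25,24),(76,21,24),(76,23,0),(50,8,24))
f=lambda p:np.round((p-[300,165])*4+[402,2]).tolist()
print('tip pred',f(proj(s,P((572.1,39.2),49.9,pts))))
print('cutout tip z38',f(proj(s,P((571.7,38.1),38,((79,27,0),(79,17,0))))))
g=cv2.resize(cv2.convertScaleAbs(s['color'][195:225,345:385,::-1],alpha=2),None,fx=14,fy=14,interpolation=2)
for p in proj(s,P((572.1,39.2),49.9,pts)): cv2.circle(g,tuple(int(v) for v in (p-[345,195]+.5)*14),3,(0,0,255),-1)
cv2.imwrite('pics/tip.png',g)
E
```

```text
tip pred [[662.0, 188.0], [658.0, 191.0], [657.0, 207.0], [624.0, 178.0]]
cutout tip z38 [[660.0, 215.0], [651.0, 222.0]]
```

View pics/tip.png

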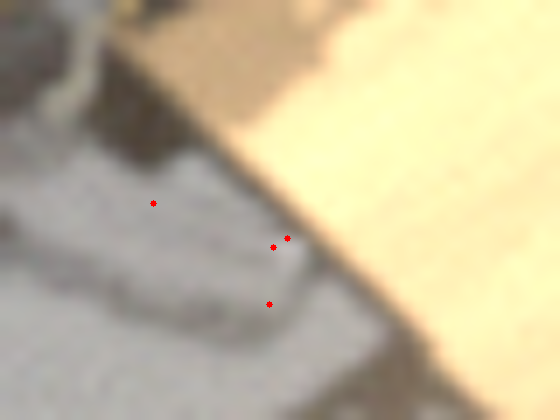

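The tip lies within 1.5 px of prediction, perhaps 2 mm towards +x. I shift 1 mm to -x and enter slowly while watching the force.

```bash
python3 -m pendant '[[[-0.0012,0.001,0.003],[0,0,0],0.005],[[-0.0012,0.001,0.006],[0,0,0],0.005],[[-0.0012,0.001,0.009],[0,0,0],0.005],[[-0.0012,0.001,0.012],[0,0,0],0.005],[[-0.0012,0.001,0.012],[0,0,0],0.005]]'; python3 -m pendant '[[[0,0,0.002],[0,0,0],0.005],[[0,0,0.004],[0,0,0],0.005],[[0,0,0.006],[0,0,0],0.005],[[0,0,0.006],[0,0,0],0.005]]'; python3 go.py 571,38,199,0.032; python3 - <<'E'
from h import *
s=cap('scene')
g=cv2.resize(cv2.convertScaleAbs(s['color'][185:235,325:385,::-1],alpha=2),None,fx=11,fy=11,interpolation=2)
cv2.imwrite('pics/ins2.png',g)
E
```

```text
time: 17.52
tool_pos: [570.4, 37.4, 217.3]
tcp_rot: [-3.139, 0.001, 0.032]
contact_force: [0.5, -0.1, -1.4]
grip_width: 14.0
time: 17.85
tool_pos: [570.4, 37.8, 213.1]
tcp_rot: [-3.139, 0.0, 0.032]
contact_force: [-5.1, 1.7, 9.1]
grip_width: 14.0
t 17.85 p [570.4  37.8 213.1] rpy [-3.139  0.     0.032] F [-5.1  1.7  9.1] w 14.0 q [-0.07  0.64  1.62  0.    0.89  1.47]
571,38,199,0.032 [0.0006, -0.0001, 0.0141] [-0.0029, 0.0001, -0.0002]
```

View pics/ins2.png

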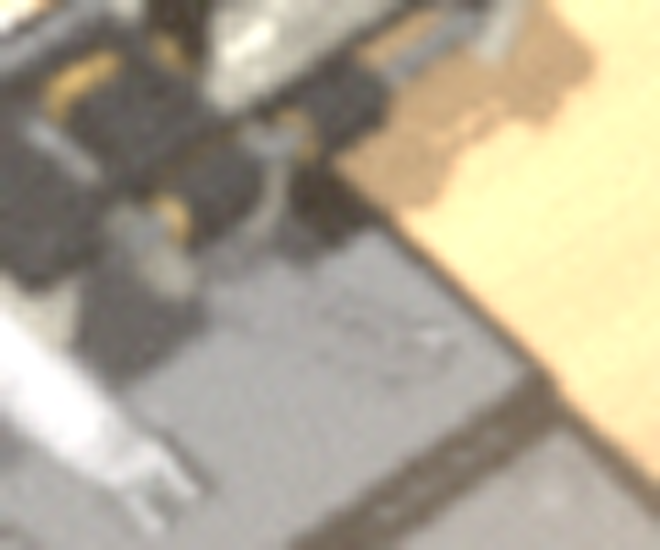

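```bash
python3 -m pendant '[[[0,0,0],[0,0,0],0.005],[[0,0,0],[0,0,0],0.005]]'; python3 - <<'E'
from h import *
import pickle
from plant import get_obs
print(get_obs()['moment'])
s=cap('scene')
def P(o,z0,pts,y=.032):
    u=np.array([np.cos(y),np.sin(y)]);v=np.array([-u[1],u[0]]); return [np.r_[np.array(o)+u*a+v*b,z0+z] for a,b,z in pts]
pre=pickle.load(open('scene0.pkl','rb'))
# same crop before and now, with predicted tip (dots: blade top end) and cutout tip end edge
A=[]
for c in(pre,s):
    g=cv2.resize(cv2.convertScaleAbs(c['color'][200:226,345:381,::-1],alpha=2.2),None,fx=11,fy=11,interpolation=2)
    for p in proj(c,P((570.4,37.8),32,((78,25,24),(78,21,24)))): cv2.circle(g,tuple(int(v) for v in (p-[345,200]+.5)*11),2,(0,0,255),-1)
    for p in proj(c,P((571.7,38.1),38,((82,27,0),(82,17,0)))): cv2.circle(g,tuple(int(v) for v in (p-[345,200]+.5)*11),2,(0,255,0),-1)
    A.append(g)
cv2.imwrite('pics/ins3.png',np.hstack(A))
E
```

```text
time: 18.07
tool_pos: [570.4, 37.9, 213.1]
tcp_rot: [-3.139, -0.0, 0.032]
contact_force: [-4.6, 1.0, 10.2]
grip_width: 14.6
[0.35942657 1.01253107 0.08517314]
```

View pics/ins3.png

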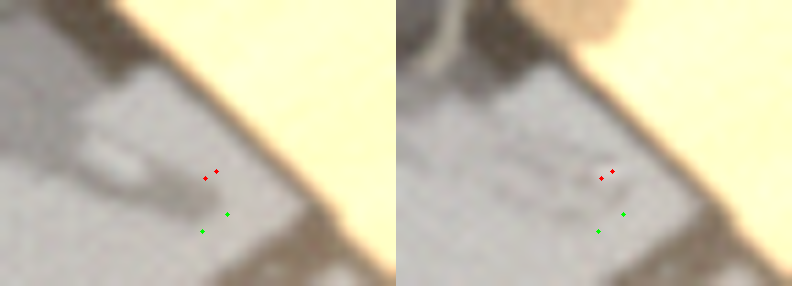

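The viewing budget is used up (12 pictures). The last ones show the tip inside the cutout outline. The load (about 10 N, centred near x=-18 mm) fits the foam rolls rather than one end catching on the edge. Continue by force.

```bash
python3 -m pendant '[[[0,0,0.001],[0,0,0],0.005],[[0,0,0.002],[0,0,0],0.005],[[0,0,0.002],[0,0,0],0.005]]'; python3 -m pendant '[[[0,0,0.001],[0,0,0],0.005],[[0,0,0.002],[0,0,0],0.005],[[0,0,0.002],[0,0,0],0.005]]'; python3 -c "
from plant import get_obs
print(get_obs()['moment'],get_obs()['tool_pos'])"
```

```text
time: 18.37
tool_pos: [570.4, 38.1, 212.2]
tcp_rot: [-3.138, -0.001, 0.032]
contact_force: [-7.3, 2.0, 17.6]
grip_width: 13.9
time: 18.62
tool_pos: [570.4, 38.2, 211.0]
tcp_rot: [-3.138, -0.001, 0.032]
contact_force: [-8.7, 3.3, 24.3]
grip_width: 14.5
[0.79314326 1.75949674 0.22113898] [570.39373645  38.235131   211.0005156 ]
```

24 N at 12 mm above the floor is more than the rolls should need. I ease up and check numerically how the blade lies in the grip, using the lift picture (blade over plain wood).

```bash
python3 -m pendant '[[[0,0,-0.004],[0,0,0],0.005],[[0,0,-0.008],[0,0,0],0.005],[[0,0,-0.012],[0,0,0],0.005],[[0,0,-0.012],[0,0,0],0.005],[[0,0,-0.012],[0,0,0],0.005]]'; python3 - <<'E'
from meas import *
l=pickle.load(open('lift2.pkl','rb'))
def scan(c,o,yaw,z,vs,half,axis,sgn):
    R=np.array([[np.cos(yaw),-np.sin(yaw)],[np.sin(yaw),np.cos(yaw)]]);o=np.array(o);out=[]
    for v in vs:
        a,b=(o+R@[v,-half],o+R@[v,half]) if axis=='y' else (o+R@[-half,v],o+R@[half,v])
        e=[((R.T@(np.array(q)-o))[1 if axis=='y' else 0].round(1),d) for q,d in edges(c,a,b,z,w=1.5,th=2)]
        out.append((v,[(float(q),d) for q,d in e if d*sgn>3]))
    print(axis,'z',z,out)
V=(-70,-60,-40,40,50,60,70)
for n,c,o,z in(('desk',s,(536.3,324.1),0),('lift',l,(536.1,324.7),90)):
    print(n);scan(c,o,.207,z+24,V,45,'y',1);scan(c,o,.207,z,V,45,'y',-1);scan(c,o,.207,z+24,(10,16,22),100,'x',-1);scan(c,o,.207,z+12,(15,20,24),100,'x',1)
E
python3 go.py 571,38,199,0.032
```

```text
time: 19.03
tool_pos: [570.9, 37.3, 220.1]
tcp_rot: [-3.14, -0.001, 0.032]
contact_force: [-0.3, 0.6, -0.8]
grip_width: 13.7
desk
y z 24 [(-70, []), (-60, [(24.1, 4.0)]), (-40, [(10.5, 5.8)]), (40, [(12.5, 5.0)]), (50, [(14.5, 3.5)]), (60, [(19.5, 4.1)]), (70, [(23.5, 4.7)])]
y z 0 [(-70, []), (-60, []), (-40, [(-3.5, -5.1)]), (40, [(-0.0, -3.4)]), (50, [(5.5, -3.2)]), (60, []), (70, [(17.5, -3.9)])]
x z 24 [(10, []), (16, [(-62.5, -3.9), (50.5, -3.6)]), (22, [(-64.0, -3.8)])]
x z 12 [(15, [(83.5, 5.5)]), (20, [(83.0, 7.4)]), (24, [(82.0, 6.9)])]
lift
y z 114 [(-70, [(16.5, 6.8)]), (-60, []), (-40, []), (40, []), (50, []), (60, [(-30.0, 4.1), (19.5, 3.6)]), (70, [(-28.0, 5.2), (22.0, 5.3)])]
y z 90 [(-70, [(-15.5, -3.8), (-0.0, -5.5)]), (-60, [(-22.5, -3.4), (-1.0, -5.8)]), (-40, [(-25.5, -3.1), (-2.0, -5.0)]), (40, []), (50, [(-33.5, -3.9)]), (60, [(-29.0, -4.3), (11.0, -4.0)]), (70, [(-26.5, -3.6), (16.0, -3.4)])]
x z 114 [(10, [(-78.5, -8.4)]), (16, [(-78.5, -5.4), (-67.0, -5.0), (12.0, -3.2)]), (22, [(-67.0, -8.9), (10.5, -4.8), (71.0, -4.8)])]
x z 102 [(15, [(84.0, 6.3)]), (20, [(14.0, 3.4), (83.0, 6.7)]), (24, [(-4.5, 3.9), (13.5, 4.9), (81.0, 6.6)])]
t 19.0333 p [570.9  37.3 220.1] rpy [-3.14e+00 -1.00e-03  3.20e-02] F [-0.3  0.6 -0.8] w 13.7 q [-0.07  0.63  1.61  0.    0.9   1.47]
571,38,199,0.032 [0.0001, -0.0007, 0.0211] [-0.0021, -0.0009, -0.0004]
```

```bash
python3 - <<'E'
from meas import *
def scan(c,o,yaw,z,vs,lo,hi,axis,th=1.2):
    R=np.array([[np.cos(yaw),-np.sin(yaw)],[np.sin(yaw),np.cos(yaw)]]);o=np.array(o);out=[]
    for v in vs:
        a,b=(o+R@[v,lo],o+R@[v,hi]) if axis=='y' else (o+R@[lo,v],o+R@[hi,v])
        out.append((v,[(float((R.T@(np.array(q)-o))[1 if axis=='y' else 0].round(1)),d) for q,d in edges(c,a,b,z,w=1.5,th=th)]))
    for q in out: print(' ',axis,q)
V=(-70,-62,-55,-45,-35,35,45,55,65,73)
for n,c in(('top',t),('scene',s)):
    print(n,'cutout'); scan(c,(571.7,38.1),.032,38,V,-20,40,'y'); scan(c,(571.7,38.1),.032,38,(8,12,16,20,24),-95,95,'x')
print('desk blade, top view, z0 plane -y edges'); scan(t,(536.3,324.1),.207,0,V,-25,25,'y',2)
print('top z24'); scan(t,(536.3,324.1),.207,24,V,-15,45,'y',2)
E
```

```text
top cutout
  y (-70, [(2.0, -4.7), (10.5, 1.9), (31.0, 2.5)])
  y (-62, [(-0.5, -5.3), (8.5, 3.0), (29.5, 2.5), (32.0, 2.5)])
  y (-55, [(-2.5, -5.3), (8.0, 2.5), (19.0, -1.4), (28.0, 3.9)])
  y (-45, [(-4.0, -5.1), (5.5, 2.6), (13.0, 2.3), (24.5, 1.9)])
  y (-35, [(-7.5, -3.8), (4.5, 1.8), (13.0, 3.2)])
  y (35, [(-7.0, -4.9), (9.5, 4.8)])
  y (45, [(-1.5, -4.1), (13.5, 5.3)])
  y (55, [(3.0, -4.6), (21.5, 4.1)])
  y (65, [(10.5, -4.5), (24.0, 3.6)])
  y (73, [(13.0, -4.8), (27.5, 4.7)])
  x (8, [(-92.5, 2.4), (-81.0, -4.1), (-47.5, 1.2), (17.0, -2.1), (40.0, -1.4), (64.5, 3.8), (92.5, -3.5)])
  x (12, [(-92.5, 2.4), (-81.5, -4.9), (-72.5, 1.4), (-43.5, 1.5), (-26.0, -1.3), (17.5, -1.9), (27.0, 2.2), (31.5, 1.6), (45.5, -2.0), (49.5, -1.8), (65.0, 2.5), (74.0, 2.8), (92.5, -2.8)])
  x (16, [(-92.5, 2.5), (-81.0, -3.6), (-46.5, 2.8), (-25.0, -3.1), (18.5, -2.6), (27.0, 4.5), (49.5, -3.8), (78.5, 4.2), (92.0, -3.5)])
  x (20, [(-92.5, 2.8), (-81.5, -2.2), (-76.0, -2.2), (-56.0, -1.8), (-48.0, 3.8), (-26.0, -3.1), (19.0, -3.4), (26.5, 6.0), (50.5, -3.4), (66.0, -1.6), (78.0, 6.4), (92.
[... 1435 characters left out ...]
(20.5, -5.6)])
  y (-45, [(-1.0, -5.9), (9.5, 2.6)])
  y (-35, [(-2.5, -6.5), (21.5, 5.9)])
  y (35, [(-1.5, -5.4), (11.0, -2.2), (22.5, 3.5)])
  y (45, [(2.0, -6.0), (21.0, 2.0)])
  y (55, [(10.0, -5.4)])
  y (65, [(15.0, -6.5)])
  y (73, [(20.0, -7.0)])
top z24
  y (-70, [(-0.5, -2.5), (10.5, -2.6), (27.5, 3.4)])
  y (-62, [(15.0, -3.7), (29.0, 5.8)])
  y (-55, [(-5.0, -2.3), (14.5, -4.5), (25.6, 6.1)])
  y (-45, [(-6.0, -6.9), (3.5, 2.8), (18.9, 4.2)])
  y (-35, [(-8.5, -6.4), (16.0, 6.5)])
  y (35, [(-5.0, -5.9), (8.0, -2.6), (21.5, 5.9)])
  y (45, [(-0.5, -5.5), (24.5, 5.3)])
  y (55, [(7.0, -6.4), (29.5, 5.4)])
  y (65, [(13.5, -7.7), (33.5, 5.4)])
  y (73, [(18.5, -6.0), (28.0, 5.5)])
```

The cutout ends come out at -81 and +78.5 mm in the home frame (159.5 long), so the x alignment is fine. In free air the arm sits at y=37.3, about 0.8 mm off to -y, and Fy and Mz both push towards +y and +yaw. I correct y by +1.2 mm and yaw by +0.01 and try again.

```bash
python3 -m pendant '[[[0,-0.0012,0],[0,0,-0.01],0.005],[[0,-0.0012,0.002],[0,0,-0.01],0.005],[[0,-0.0012,0.004],[0,0,-0.01],0.005],[[0,-0.0012,0.005],[0,0,-0.01],0.005],[[0,-0.0012,0.005],[0,0,-0.01],0.005]]'; for i in 1 ; do python3 -c "
from plant import get_obs
print(get_obs()['moment'])"; done; python3 -m pendant '[[[0,0,0.001],[0,0,0],0.005],[[0,0,0.002],[0,0,0],0.005],[[0,0,0.002],[0,0,0],0.005]]';  python3 -c "
from plant import get_obs
print(get_obs()['moment'])"
```

```text
time: 19.45
tool_pos: [570.4, 38.7, 214.4]
tcp_rot: [-3.139, 0.001, 0.042]
contact_force: [-0.4, -0.1, -0.7]
grip_width: 13.9
[-0.08446012  0.21755116  0.02266116]
time: 19.7
tool_pos: [570.4, 38.7, 213.2]
tcp_rot: [-3.139, 0.0, 0.042]
contact_force: [-2.0, -0.2, 2.3]
grip_width: 14.0
[-0.01390877  0.63782826  0.05391133]
```

```bash
for i in 1; do python3 -m pendant '[[[0,0,0.001],[0,0,0],0.005],[[0,0,0.001],[0,0,0],0.005],[[0,0,0.001],[0,0,0],0.005]]';  python3 -c "
from plant import get_obs
print(get_obs()['moment'])"; done;  python3 -m pendant '[[[0,0,0.001],[0,0,0],0.005],[[0,0,0.001],[0,0,0],0.005],[[0,0,0.001],[0,0,0],0.005]]';  python3 -c "
from plant import get_obs
print(get_obs()['moment'])"
```

```text
time: 19.95
tool_pos: [570.4, 38.8, 212.8]
tcp_rot: [-3.139, -0.0, 0.042]
contact_force: [-3.4, 0.4, 7.8]
grip_width: 14.0
[0.08684724 0.81428747 0.10833299]
time: 20.2
tool_pos: [570.5, 38.8, 212.4]
tcp_rot: [-3.139, -0.001, 0.042]
contact_force: [-5.4, 0.1, 11.7]
grip_width: 14.2
[0.06135053 1.08852475 0.04212733]
```

The load is now central (x≈0, y≈+5): the blade's square lower edges sit on the rolls, and the rigid grip keeps it from centring itself. I ease off to light contact, release it resting on the rolls, and press from above with closed fingers.

```bash
python3 -m pendant '[[[0,0,-0.0015],[0,0,0],0.005],[[0,0,-0.0025],[0,0,0],0.005],[[0,0,-0.0025],[0,0,0],0.005]]'; python3 -m pendant '[[[0,0,0],[0,0,0],0.018],[[0,0,0],[0,0,0],0.022],[[0,0,0],[0,0,0],0.026],[[0,0,0],[0,0,0],0.03],[[0,0,0],[0,0,0],0.034],[[0,0,0],[0,0,0],0.034],[[0,0,-0.01],[0,0,0],0.034],[[0,0,-0.03],[0,0,0],0.034],[[0,0,-0.06],[0,0,0],0.034],[[0,0,-0.08],[0,0,0],0.034]]';python3 -m pendant '[[[0,0,0],[0,0,0],0.02],[[0,0,0],[0,0,0],0.0],[[0,0,0],[0,0,0],0.0],[[0,0,0],[0,0,0],0.0],[[0,0,0],[0,0,0],0.0]]'; python3 go.py 571.2,38.3,238,.032
```

```text
time: 20.45
tool_pos: [570.4, 38.7, 213.5]
tcp_rot: [-3.139, 0.0, 0.042]
contact_force: [-3.1, 0.2, 2.2]
grip_width: 14.2
time: 21.28
tool_pos: [570.8, 38.5, 296.2]
tcp_rot: [-3.14, -0.002, 0.042]
contact_force: [0.8, -0.4, 0.2]
grip_width: 34.4
time: 21.7
tool_pos: [570.3, 38.5, 292.4]
tcp_rot: [-3.139, 0.002, 0.042]
contact_force: [0.4, 1.0, 0.2]
grip_width: 5.3
t 21.7 p [570.3  38.5 292.4] rpy [-3.139e+00  2.000e-03  4.200e-02] F [0.4 1.  0.2] w 5.3 q [-0.07  0.54  1.55  0.    1.06  1.46]
571.2,38.3,238,.032 [0.001, 0.0004, 0.0544] [-0.0025, 0.0022, 0.0097]
```

```bash
python3 -m pendant '[[[0.001,0.0004,0.015],[0,0,0.01],0.0],[[0.001,0.0004,0.035],[0,0,0.01],0.0],[[0.001,0.0004,0.048],[0,0,0.01],0.0],[[0.001,0.0004,0.054],[0,0,0.01],0.0],[[0.001,0.0004,0.054],[0,0,0.01],0.0]]'; python3 -m pendant '[[[0,0,0.001],[0,0,0],0.0],[[0,0,0.002],[0,0,0],0.0],[[0,0,0.003],[0,0,0],0.0],[[0,0,0.003],[0,0,0],0.0]]'; python3 -m pendant '[[[0,0,0.001],[0,0,0],0.0],[[0,0,0.002],[0,0,0],0.0],[[0,0,0.003],[0,0,0],0.0],[[0,0,0.003],[0,0,0],0.0]]'; python3 -c "
from plant import get_obs
print(get_obs()['moment'])"
```

```text
time: 22.12
tool_pos: [571.0, 38.3, 237.4]
tcp_rot: [-3.139, 0.004, 0.032]
contact_force: [-0.8, 0.4, 0.2]
grip_width: 0.3
time: 22.45
tool_pos: [571.7, 38.3, 237.0]
tcp_rot: [-3.139, -0.001, 0.032]
contact_force: [0.1, -0.1, -0.1]
grip_width: 0.5
time: 22.78
tool_pos: [571.7, 38.2, 233.8]
tcp_rot: [-3.14, -0.001, 0.032]
contact_force: [-0.3, -0.8, 2.8]
grip_width: 0.4
[-0.1790013   0.17940046 -0.01289682]
```

```bash
python3 -m pendant '[[[0,0,0.001],[0,0,0],0.0],[[0,0,0.002],[0,0,0],0.0],[[0,0,0.002],[0,0,0],0.0]]'; python3 -c "
from plant import get_obs
print(get_obs()['moment'])";python3 -m pendant '[[[0,0,0.001],[0,0,0],0.0],[[0,0,0.002],[0,0,0],0.0],[[0,0,0.002],[0,0,0],0.0]]'; python3 -c "
from plant import get_obs
print(get_obs()['moment'])"
```

```text
time: 23.03
tool_pos: [571.8, 37.8, 232.4]
tcp_rot: [-3.14, -0.001, 0.032]
contact_force: [-1.7, -3.2, 7.9]
grip_width: 0.1
[-0.59638103  0.45284015  0.00157543]
time: 23.28
tool_pos: [571.8, 37.2, 231.0]
tcp_rot: [3.142, -0.002, 0.032]
contact_force: [-2.6, -6.0, 11.5]
grip_width: 0.5
[-1.15974873  0.80312572 -0.01296105]
```

The tool is being pushed to -y, so the blade may be tilted on the rolls. I lift away to the side and measure the blade by differencing new images against the first ones.

```bash
python3 -m pendant '[[[0,0,-0.01],[0,0,0],0.0],[[0,0,-0.04],[0,0,0],0.0],[[0,0,-0.07],[0,0,0],0.02],[[0,-0.03,-0.09],[0,0,0],0.034],[[0,-0.07,-0.09],[0,0,0],0.034],[[0,-0.11,-0.09],[0,0,0],0.034],[[0,-0.15,-0.09],[0,0,0],0.034],[[0,-0.19,-0.09],[0,0,0],0.034],[[0,-0.23,-0.09],[0,0,0],0.034],[[0,-0.25,-0.09],[0,0,0],0.034]]'; python3 - <<'E'
from meas import *
t1=cap('top');s1=cap('scene');pickle.dump((t1,s1),open('rest.pkl','wb'))
yaw=.032;o=np.array([571.7,38.1]);R=np.array([[np.cos(yaw),-np.sin(yaw)],[np.sin(yaw),np.cos(yaw)]])
def scan(c,z,vs,lo,hi,axis,th):
    for v in vs:
        a,b=(o+R@[v,lo],o+R@[v,hi]) if axis=='y' else (o+R@[lo,v],o+R@[hi,v])
        print(' ',axis,v,[(float((R.T@(np.array(q)-o))[1 if axis=='y' else 0].round(1)),d) for q,d in edges(c,a,b,z,w=1.5,th=th)])
def D(c,c0):
    g=lambda q:cv2.GaussianBlur(q['color'],(0,0),.7).astype(int).sum(2)/3
    d=dict(c); d['color']=np.repeat(np.clip(np.abs(g(c)-g(c0))*4,0,255).astype(np.uint8)[:,:,None],3,2); return d
for n,c,c0 in(('top',t1,t),('scene',s1,s)):
    d=D(c,c0)
    print(n,'diff'); scan(d,50,(-70,-60,-45,-20,0,20,45,60,72),-30,50,'y',5); scan(d,50,(12,16,20,24),-100,100,'x',5)
E
```

```text
time: 24.12
tool_pos: [562.5, 292.4, 320.2]
tcp_rot: [-3.138, 0.0, 0.035]
contact_force: [-0.8, -0.1, -0.2]
grip_width: 34.2
top diff
  y -70 [(2.5, 18.9), (15.5, -14.5)]
  y -60 [(-0.5, 29.9), (14.0, -21.6)]
  y -45 [(-2.0, 23.1), (10.5, -16.9)]
  y -20 [(-4.0, 7.9), (2.0, -5.3), (8.5, 11.5), (25.0, -10.0)]
  y 0 [(-7.0, 10.5), (0.5, -13.4), (5.5, 13.6), (25.5, -8.3)]
  y 20 [(-6.5, 15.4), (4.0, -21.6)]
  y 45 [(2.0, 6.5), (7.5, -6.2), (13.5, 12.0), (22.0, -12.7)]
  y 60 [(15.5, -5.2), (22.5, 6.4), (31.5, -7.0)]
  y 72 []
  x 12 [(-70.5, 27.8), (-59.0, -10.0), (-44.5, -20.1), (-36.5, 9.0), (16.0, -6.6)]
  x 16 [(-69.5, 25.5), (-60.5, -15.4), (-46.0, -13.8), (-39.5, 7.4), (-23.5, 5.9), (18.0, -7.1), (32.5, 6.7), (48.0, -9.0)]
  x 20 [(-79.5, 6.3), (-73.5, -5.6), (-68.5, 17.8), (-60.5, -14.5), (-46.0, -5.2), (-25.0, 6.8), (18.1, -9.8), (36.0, 5.4), (56.0, -5.9)]
  x 24 [(-78.0, 5.8), (-26.0, 5.6), (18.5, -8.4)]
scene diff
  y -70 [(4.0, 17.4), (20.0, -12.6)]
  y -60 [(-1.5, 17.3), (18.0, -16.3)]
  y -45 [(-9.0, 6.9), (1.0, 9.7), (9.0, -11.7), (17.5, -5.6)]
  y -20 [(-6.5, 14.1), (1.0, -18.8), (10.0, -6.0)]
  y 0 [(-8.5, 13.5), (1.5, -16.1)]
  y 20 [(-6.5, 9.4), (3.0, -12.2)]
  y 45 [(5.5, -5.0)]
  y 60 []
  y 72 []
  x 12 [(-73.5, 18.8), (-61.5, -7.7), (-47.0, -12.3)]
  x 16 [(-73.0, 15.9), (-63.0, -8.0), (-47.0, -11.3)]
  x 20 [(-74.5, 11.1), (-65.0, -8.2), (-49.5, -6.9)]
  x 24 [(-75.0, 5.1), (-67.0, -7.0), (71.0, 5.5)]
```

The measured heel and mid-section match the desk picture to within 1–2 mm, so the blade is in place and resting on its rolls. The previous press was only just reaching the seating force and was still moving down softly. I go back and press further.

```bash
python3 -m pendant '[[[0,0,0],[0,0,0],0.01],[[0,0,0],[0,0,0],0.0],[[0,0,0],[0,0,0],0.0]]'; python3 go.py 571.3,38,240,.032
```

```text
time: 24.47
tool_pos: [563.9, 286.6, 320.1]
tcp_rot: [-3.14, 0.0, 0.03]
contact_force: [0.2, 0.7, -1.1]
grip_width: 18.4
t 24.4667 p [563.9 286.6 320.1] rpy [-3.14  0.    0.03] F [ 0.2  0.7 -1.1] w 18.4 q [0.35 0.61 1.32 0.   1.21 1.89]
571.3,38,240,.032 [-0.0001, 0.2489, 0.0796] [-0.002, 0.0005, -0.0018]
```

```bash
python3 -m pendant '[[[0,0.03,0],[0,0,0],0.0],[[0,0.07,0],[0,0,0],0.0],[[0,0.11,0.01],[0,0,0],0.0],[[0,0.15,0.02],[0,0,0],0.0],[[0,0.19,0.03],[0,0,0],0.0],[[0,0.22,0.045],[0,0,0],0.0],[[0,0.24,0.06],[0,0,0],0.0],[[0,0.249,0.07],[0,0,0],0.0],[[0,0.249,0.076],[0,0,0],0.0],[[0,0.249,0.078],[0,0,0],0.0]]'; python3 -m pendant '[[[0,0,0.001],[0,0,0],0.0],[[0,0,0.001],[0,0,0],0.0],[[0,0,0.001],[0,0,0],0.0]]'; python3 go.py 571.3,38,234,.032
```

```text
time: 25.3
tool_pos: [571.3, 39.0, 240.7]
tcp_rot: [-3.139, 0.002, 0.03]
contact_force: [-0.1, 0.5, 0.1]
grip_width: 0.4
time: 25.55
tool_pos: [571.7, 40.6, 241.1]
tcp_rot: [-3.139, -0.001, 0.034]
contact_force: [0.4, 0.3, 0.0]
grip_width: 0.4
t 25.55 p [571.7  40.6 241.1] rpy [-3.139e+00 -1.000e-03  3.400e-02] F [0.4 0.3 0. ] w 0.4 q [-0.06  0.6   1.59  0.    0.95  1.47]
571.3,38,234,.032 [-0.0005, 0.0026, 0.0071] [-0.0023, -0.0011, 0.0016]
```

```bash
python3 -m pendant '[[[0,0.0005,0.003],[0,0,0],0.0],[[0,0.0005,0.006],[0,0,0],0.0],[[0,0.0005,0.008],[0,0,0],0.0],[[0,0.0005,0.008],[0,0,0],0.0]]'; python3 -m pendant '[[[0,0,0.001],[0,0,0],0.0],[[0,0,0.002],[0,0,0],0.0],[[0,0,0.002],[0,0,0],0.0]]';  python3 -c "
from plant import get_obs
print(get_obs()['moment'])";python3 -m pendant '[[[0,0,0.001],[0,0,0],0.0],[[0,0,0.002],[0,0,0],0.0],[[0,0,0.002],[0,0,0],0.0]]'; python3 -c "
from plant import get_obs
print(get_obs()['moment'])"
```

```text
time: 25.88
tool_pos: [571.5, 38.8, 232.4]
tcp_rot: [-3.14, 0.0, 0.032]
contact_force: [0.2, -0.9, 1.4]
grip_width: 0.4
time: 26.13
tool_pos: [571.6, 38.2, 231.2]
tcp_rot: [-3.141, -0.0, 0.032]
contact_force: [-2.2, -4.9, 7.1]
grip_width: -0.1
[-0.75907294  0.62611194  0.00121587]
time: 26.38
tool_pos: [571.7, 37.6, 229.9]
tcp_rot: [3.141, -0.001, 0.032]
contact_force: [-4.8, -7.8, 11.7]
grip_width: 0.5
[-1.34894588  0.87629292  0.00563566]
```

The blade wants to slide towards -y (Fy -8 N) and the tool is holding it back. I let the tool follow by 2 mm while pressing.

```bash
python3 -m pendant '[[[0,0.001,0],[0,0,0],0.0],[[0,0.002,0],[0,0,0],0.0],[[0,0.0025,0],[0,0,0],0.0],[[0,0.0025,0],[0,0,0],0.0]]'; python3 -m pendant '[[[0,0,0.001],[0,0,0],0.0],[[0,0,0.002],[0,0,0],0.0],[[0,0,0.002],[0,0,0],0.0]]'; python3 -c "
from plant import get_obs
print(get_obs()['moment'])"
```

```text
time: 26.72
tool_pos: [571.8, 35.9, 229.6]
tcp_rot: [-3.14, -0.001, 0.032]
contact_force: [-3.0, -2.8, 8.3]
grip_width: 0.4
time: 26.97
tool_pos: [571.8, 35.4, 228.2]
tcp_rot: [-3.141, -0.002, 0.032]
contact_force: [-4.1, -6.0, 13.8]
grip_width: 0.2
[-1.08478873  0.94912415  0.0083089 ]
```

```bash
python3 -m pendant '[[[0,0.001,0.001],[0,0,0],0.0],[[0,0.0015,0.002],[0,0,0],0.0],[[0,0.0015,0.002],[0,0,0],0.0]]'; python3 -m pendant '[[[0,0.0005,0.001],[0,0,0],0.0],[[0,0.001,0.002],[0,0,0],0.0],[[0,0.001,0.002],[0,0,0],0.0]]'; python3 -c "
from plant import get_obs
print(get_obs()['moment'])"
```

```text
time: 27.22
tool_pos: [571.9, 33.8, 226.8]
tcp_rot: [-3.141, -0.002, 0.032]
contact_force: [-5.8, -6.0, 18.8]
grip_width: 0.5
time: 27.47
tool_pos: [571.9, 33.1, 226.0]
tcp_rot: [-3.141, -0.003, 0.032]
contact_force: [-9.3, -5.6, 27.0]
grip_width: 0.8
[-0.75508205  1.70370975  0.02638587]
```

27 N and leaning: the middle goes down while an end is catching. I back off, move clear and measure both ends of the blade against the cutout edges.

```bash
python3 -m pendant '[[[0,-0.001,-0.004],[0,0,0],0.0],[[0,-0.001,-0.015],[0,0,0],0.0],[[0,-0.001,-0.045],[0,0,0],0.01],[[0,-0.02,-0.07],[0,0,0],0.034],[[0,-0.06,-0.08],[0,0,0],0.034],[[0,-0.10,-0.08],[0,0,0],0.034],[[0,-0.14,-0.08],[0,0,0],0.034],[[0,-0.18,-0.08],[0,0,0],0.034],[[0,-0.22,-0.08],[0,0,0],0.034],[[0,-0.24,-0.08],[0,0,0],0.034]]'; python3 - <<'E'
from meas import *
ts=[cap('top') for _ in range(4)];ss=[cap('scene') for _ in range(4)]
t1=ts[0];s1=ss[0]
for a,l in((t1,ts),(s1,ss)): a['color']=np.mean([q['color'] for q in l],0).round().astype(np.uint8)
pickle.dump((t1,s1),open('rest2.pkl','wb'))
for n,c,c0,roi in(('top',t1,t,(285,150,325,215)),('scene',s1,s,(320,175,385,235))):
    x0,y0,x1,y1=roi
    d=cv2.GaussianBlur(c['color'],(0,0),.6).astype(int).mean(2)-cv2.GaussianBlur(c0['color'],(0,0),.6).astype(int).mean(2)
    d=d[y0:y1,x0:x1]
    for sg in(1,-1):
        m=(sg*d>6).astype(np.uint8); k,lab,st,ce=cv2.connectedComponentsWithStats(m)
        for i in range(1,k):
            if st[i,4]<5: continue
            ys,xs=np.nonzero(lab==i); P=np.c_[xs+x0,ys+y0]; w=onz(c,P,44); yaw=.032
            R=np.array([[np.cos(yaw),-np.sin(yaw)],[np.sin(yaw),np.cos(yaw)]]);q=(w[:,:2]-[571.7,38.1])@R
            print(n,'bright' if sg>0 else 'dark',st[i,4],'x',q[:,0].min().round(),q[:,0].max().round(),'y',q[:,1].min().round(),q[:,1].max().round(),'mean',q.mean(0).round(1),'d',d[ys,xs].mean().round(1))
E
```

```text
time: 28.3
tool_pos: [563.1, 277.9, 303.3]
tcp_rot: [-3.138, -0.0, 0.035]
contact_force: [0.1, -0.1, -0.4]
grip_width: 33.7
top bright 64 x 12.0 78.0 y -15.0 28.0 mean [41.9  4.9] d 13.0
top bright 114 x -57.0 70.0 y -63.0 -51.0 mean [ 10.6 -57.6] d 38.8
top bright 85 x -74.0 -17.0 y -11.0 22.0 mean [-52.5   3.7] d 23.6
top dark 6 x 37.0 49.0 y -8.0 -1.0 mean [43.  -4.6] d -9.1
top dark 49 x -27.0 20.0 y 3.0 18.0 mean [-3.8 12.3] d -12.0
top dark 39 x -28.0 19.0 y -47.0 -40.0 mean [ -5.4 -43.6] d -14.2
top dark 21 x -72.0 -57.0 y -61.0 -46.0 mean [-65.  -53.6] d -14.7
top dark 7 x -78.0 -70.0 y 14.0 25.0 mean [-74.5  20.6] d -9.8
scene bright 192 x -79.0 56.0 y -17.0 24.0 mean [-19.9  -0.5] d 24.5
scene bright 284 x -48.0 74.0 y -90.0 -53.0 mean [ 19.2 -69.8] d 38.1
scene bright 7 x 68.0 75.0 y 16.0 24.0 mean [72.  20.2] d 10.0
```

The blade's middle leans about 4 mm to -y. I regrasp it (flat pads will stand it upright), lift it out, and measure how it lies in the hand over bare wood.

```bash
python3 go.py 571.5,35.5,260,.032; python3 -m pendant '[[[0,0,0],[0,0,0],0.034],[[0,0,0],[0,0,0],0.034]]'; python3 go.py 571.5,35.5,260,.032
```

```text
t 28.7 p [564.4 272.1 303.1] rpy [-3.139  0.     0.03 ] F [-0.3 -0.4 -0.3] w 33.9 q [0.33 0.61 1.36 0.   1.16 1.87]
571.5,35.5,260,.032 [0.0, 0.2368, 0.0426] [-0.0021, 0.0002, -0.0022]
time: 28.87
tool_pos: [564.4, 272.6, 303.2]
tcp_rot: [-3.139, 0.0, 0.03]
contact_force: [0.4, -1.2, -0.6]
grip_width: 34.0
t 28.8667 p [564.4 272.6 303.2] rpy [-3.139  0.     0.03 ] F [ 0.4 -1.2 -0.6] w 34.0 q [0.33 0.61 1.36 0.   1.16 1.87]
571.5,35.5,260,.032 [-0.0001, 0.2373, 0.0426] [-0.0023, 0.0, -0.0016]
```

```bash
python3 -m pendant '[[[0,0.04,0],[0,0,0],0.034],[[0,0.08,0],[0,0,0],0.034],[[0,0.12,0.01],[0,0,0],0.034],[[0,0.16,0.02],[0,0,0],0.034],[[0,0.2,0.03],[0,0,0],0.034],[[0,0.225,0.04],[0,0,0],0.034],[[0,0.237,0.043],[0,0,0],0.034],[[0,0.237,0.043],[0,0,0],0.034],[[0,0.237,0.043],[0,0,0],0.034],[[0,0.237,0.043],[0,0,0],0.034]]'; python3 go.py 571.5,35.5,208,.032
```

```text
time: 29.7
tool_pos: [571.8, 38.0, 260.1]
tcp_rot: [-3.139, -0.001, 0.033]
contact_force: [-0.4, -0.5, 0.2]
grip_width: 34.0
t 29.7 p [571.8  38.  260.1] rpy [-3.139e+00 -1.000e-03  3.300e-02] F [-0.4 -0.5  0.2] w 34.0 q [-0.07  0.58  1.58  0.    0.99  1.47]
571.5,35.5,208,.032 [-0.0004, 0.0026, 0.0521] [-0.0027, -0.0009, 0.0006]
```

```bash
python3 -m pendant '[[[0,0.002,0.01],[0,0,0],0.034],[[0,0.002,0.02],[0,0,0],0.034],[[0,0.002,0.03],[0,0,0],0.034],[[0,0.002,0.04],[0,0,0],0.034],[[0,0.002,0.048],[0,0,0],0.034],[[0,0.002,0.052],[0,0,0],0.034],[[0,0.002,0.052],[0,0,0],0.034]]'; python3 -m pendant '[[[0,0,0],[0,0,0],0.028],[[0,0,0],[0,0,0],0.022],[[0,0,0],[0,0,0],0.017],[[0,0,0],[0,0,0],0.012],[[0,0,0],[0,0,0],0.008],[[0,0,0],[0,0,0],0.005],[[0,0,0],[0,0,0],0.005],[[0,0,0],[0,0,0],0.005]]'; python3 go.py 571.5,35.5,290,.032
```

```text
time: 30.28
tool_pos: [571.3, 35.0, 206.0]
tcp_rot: [-3.139, 0.003, 0.032]
contact_force: [-0.4, 0.4, -0.5]
grip_width: 33.9
time: 30.95
tool_pos: [571.7, 35.5, 209.0]
tcp_rot: [-3.138, -0.001, 0.032]
contact_force: [-2.6, 3.3, 7.2]
grip_width: 19.9
t 30.95 p [571.7  35.5 209. ] rpy [-3.138e+00 -1.000e-03  3.200e-02] F [-2.6  3.3  7.2] w 19.9 q [-0.07  0.65  1.62  0.    0.88  1.46]
571.5,35.5,290,.032 [-0.0001, -0.0003, -0.081] [-0.0035, -0.0013, -0.0004]
```

```bash
python3 -m pendant '[[[0,0,-0.003],[0,0,0],0.005],[[0,0,-0.006],[0,0,0],0.005],[[0,0,-0.012],[0,0,0],0.005],[[0,0,-0.02],[0,0,0],0.005],[[0,0,-0.03],[0,0,0],0.005],[[0,0,-0.045],[0,0,0],0.005],[[0,0,-0.06],[0,0,0],0.005],[[0,0,-0.08],[0,0,0],0.005],[[0,0,-0.08],[0,0,0],0.005],[[0,0,-0.08],[0,0,0],0.005]]'; python3 go.py 600,180,290,.032
```

```text
time: 31.78
tool_pos: [572.0, 34.4, 288.8]
tcp_rot: [-3.14, -0.003, 0.032]
contact_force: [-0.5, 0.4, -2.5]
grip_width: 14.3
t 31.7833 p [572.   34.4 288.8] rpy [-3.14e+00 -3.00e-03  3.20e-02] F [-0.5  0.4 -2.5] w 14.3 q [-0.07  0.54  1.55  0.    1.05  1.46]
600,180,290,.032 [0.0326, -0.1447, -0.0008] [-0.0017, -0.0032, -0.0005]
```

The blade snapped upright (14.3 mm). Move over bare wood and measure it in the hand.

```bash
python3 -m pendant '[[[0.005,-0.03,0],[0,0,0],0.005],[[0.012,-0.065,0],[0,0,0],0.005],[[0.02,-0.1,0],[0,0,0],0.005],[[0.028,-0.13,0],[0,0,0],0.005],[[0.033,-0.145,0],[0,0,0],0.005],[[0.033,-0.145,0],[0,0,0],0.005],[[0.033,-0.145,0],[0,0,0],0.005]]'; cat > inhand.py <<'E'
from meas import *
def run(c,o,yaw,z0):
    R=np.array([[np.cos(yaw),-np.sin(yaw)],[np.sin(yaw),np.cos(yaw)]]);o=np.array(o)
    def scan(z,vs,lo,hi,axis,sgn,th=2.5):
        r=[]
        for v in vs:
            a,b=(o+R@[v,lo],o+R@[v,hi]) if axis=='y' else (o+R@[lo,v],o+R@[hi,v])
            r.append((v,[(float((R.T@(np.array(q)-o))[1 if axis=='y' else 0].round(1)),d) for q,d in edges(c,a,b,z,w=1.5,th=th) if d*sgn>0]))
        print(axis,'z',z-z0,r)
    scan(z0+24,(-70,-60,-45,-35,40,50,60,70),-10,45,'y',1); scan(z0,(-70,-60,-45,-35,40,50,60,70),-30,30,'y',-1)
    scan(z0,(16,20,24),60,95,'x',1); scan(z0+24,(8,12,16,20),-95,-60,'x',-1)
E
python3 - <<'E'
from inhand import *
from plant import get_obs
ss=[cap('scene') for _ in range(4)];c=ss[0];c['color']=np.mean([q['color'] for q in ss],0).round().astype(np.uint8)
pickle.dump(c,open('inhand.pkl','wb'))
p=get_obs()['tool_pos'];w=get_obs()['tcp_rot'][2];print(p,w)
run(c,p[:2],w,p[2]-181)
print('desk ref (537,324.1,.207)');run(s,(537,324.1),.207,0)
E
```

```text
time: 32.37
tool_pos: [599.6, 181.2, 286.3]
tcp_rot: [-3.14, 0.002, 0.034]
contact_force: [-0.5, -0.3, -2.0]
grip_width: 14.1
[599.96112032 179.34737551 287.41421565] 0.030271097977274453
y z 24.0 [(-70, []), (-60, [(12.5, 2.9)]), (-45, []), (-35, []), (40, []), (50, []), (60, [(12.0, 3.4)]), (70, [(15.0, 4.8)])]
y z 0.0 [(-70, [(-26.0, -5.8)]), (-60, [(-26.0, -6.4)]), (-45, [(-26.5, -6.9)]), (-35, [(-27.0, -6.8)]), (40, []), (50, [(-23.0, -4.7)]), (60, [(-20.0, -4.7)]), (70, [(-15.0, -4.5)])]
x z 0.0 [(16, [(81.0, 3.6)]), (20, [(81.5, 6.2)]), (24, [(79.5, 6.9)])]
x z 24.0 [(8, [(-76.5, -10.9)]), (12, [(-77.0, -10.5)]), (16, [(-76.0, -10.7)]), (20, [(-77.0, -11.0)])]
desk ref (537,324.1,.207)
y z 24 [(-70, []), (-60, [(24.1, 4.1)]), (-45, [(13.0, 4.2)]), (-35, [(9.0, 5.6)]), (40, [(13.0, 5.2)]), (50, [(15.5, 3.4)]), (60, [(19.5, 4.1)]), (70, [(23.5, 4.7)])]
y z 0 [(-70, []), (-60, []), (-45, [(-1.5, -5.0)]), (-35, [(-4.5, -4.3)]), (40, [(0.5, -3.5)]), (50, [(6.5, -3.2)]), (60, [(13.5, -3.1)]), (70, [(18.0, -3.9)])]
x z 0 [(16, [(64.0, 2.6)]), (20, []), (24, [(79.0, 4.6)])]
x z 24 [(8, []), (12, []), (16, [(-64.0, -3.7)]), (20, [(-64.5, -4.4)])]
```

```bash
cat > sat.py <<'E'
from meas import *
def satprof(c,o,yaw,z0,zs=(0,24)):
    S=cv2.cvtColor(cv2.GaussianBlur(c['color'],(0,0),.5),cv2.COLOR_RGB2HSV)[:,:,1]; d=dict(c); d['color']=np.repeat(S[:,:,None],3,2)
    R=np.array([[np.cos(yaw),-np.sin(yaw)],[np.sin(yaw),np.cos(yaw)]]);o=np.array(o)
    f=lambda a,b,z,ax:[(float((R.T@(np.array(q)-o))[ax].round(1)),e) for q,e in edges(d,o+R@a,o+R@b,z,w=1.5,th=3)]
    for v in(-70,-60,-45,40,50,60,70): print('y at x',v,'z24',[q for q in f([v,-40],[v,45],z0+24,1) if q[1]>0],'z0',[q for q in f([v,-40],[v,45],z0,1) if q[1]<0])
    for v in(0,8,16,20,24): print('x at y',v,'z0',[q for q in f([50,v],[100,v],z0,0) if q[1]>0],'z24',[q for q in f([-100,v],[-50,v],z0+24,0) if q[1]<0])
E
python3 - <<'E'
from sat import *
c=pickle.load(open('inhand.pkl','rb'));satprof(c,(599.8,180),.031,106)
print('lift2 (first grasp)');satprof(pickle.load(open('lift2.pkl','rb')),(536.1,324.7),.207,90)
print('desk');satprof(s,(537,324.1),.207,0)
E
```

```text
y at x -70 z24 [] z0 [(-37.5, -3.8)]
y at x -60 z24 [(4.0, 8.0)] z0 [(-38.0, -3.5)]
y at x -45 z24 [] z0 [(-38.0, -3.0), (-18.5, -3.1)]
y at x 40 z24 [(3.0, 8.0)] z0 [(-8.0, -7.8)]
y at x 50 z24 [(5.5, 8.6)] z0 [(-2.5, -7.1)]
y at x 60 z24 [(8.0, 7.7)] z0 [(3.5, -6.7)]
y at x 70 z24 [(12.5, 7.7)] z0 [(9.5, -6.0)]
x at y 0 z0 [(54.5, 4.5), (61.0, 3.2)] z24 [(-75.5, -5.8)]
x at y 8 z0 [(65.5, 4.7), (72.0, 4.2)] z24 [(-74.5, -6.8), (-53.0, -7.5)]
x at y 16 z0 [(79.5, 5.3)] z24 [(-74.0, -6.5), (-54.0, -9.9)]
x at y 20 z0 [(79.5, 8.4)] z24 [(-75.0, -6.2), (-54.0, -10.5)]
x at y 24 z0 [(78.0, 9.5)] z24 [(-75.0, -5.3), (-54.0, -9.4)]
lift2 (first grasp)
y at x -70 z24 [(13.0, 4.9)] z0 [(-21.5, -4.5)]
y at x -60 z24 [] z0 [(-23.0, -5.4)]
y at x -45 z24 [(18.0, 3.9)] z0 [(-23.5, -6.2), (7.5, -3.2)]
y at x 40 z24 [(10.0, 7.3)] z0 [(-3.0, -6.6)]
y at x 50 z24 [(12.5, 6.7)] z0 [(6.0, -6.0)]
y at x 60 z24 [(15.0, 8.0)] z0 [(11.5, -6.5)]
y at x 70 z24 [(19.0, 7.2)] z0 [(17.5, -5.9)]
x at y 0 z0 [] z24 [(-76.5, -7.3)]
x at y 8 z0 [(59.0, 4.2)] z24 [(-75.0, -6.0)]
x at y 16 z0 [(65.0, 4.2), (69.0, 4.2)] z24 [(-64.0, -4.7)]
x at y 20 z0 [(73.0, 4.6), (79.0, 3.7)] z24 [(-64.5, -6.6)]
x at y 24 z0 [(79.0, 7.2)] z24 [(-64.5, -7.4)]
desk
y at x -70 z24 [] z0 [(7.9, -7.0)]
y at x -60 z24 [(19.5, 8.1)] z0 [(2.5, -8.6)]
y at x -45 z24 [(13.0, 7.6)] z0 [(0.5, -7.3)]
y at x 40 z24 [(10.0, 7.2)] z0 [(3.0, -6.7)]
y at x 50 z24 [(12.5, 7.0)] z0 [(9.5, -5.8)]
y at x 60 z24 [(18.0, 6.8)] z0 [(14.0, -5.5)]
y at x 70 z24 [(21.5, 5.8)] z0 [(21.0, -6.4)]
x at y 0 z0 [] z24 [(-66.0, -8.8)]
x at y 8 z0 [(52.5, 3.1)] z24 [(-65.4, -7.1)]
x at y 16 z0 [(62.0, 4.6)] z24 [(-65.5, -7.2)]
x at y 20 z0 [(69.5, 4.4)] z24 [(-66.5, -5.0)]
x at y 24 z0 [(77.5, 5.8)] z24 []
```

Saturation edges are clean. The blade now hangs lower and possibly pitched in the grip. I set it down gently on the bare wood beside the case, which squares it up, so that I can measure it there against the cutout in both views and regrasp it cleanly.

```bash
python3 -m pendant '[[[0,0,0.02],[0,0,0],0.005],[[0,0,0.05],[0,0,0],0.005],[[0,0,0.07],[0,0,0],0.005],[[0,0,0.082],[0,0,0],0.005],[[0,0,0.086],[0,0,0],0.005],[[0,0,0.086],[0,0,0],0.005]]'; python3 -m pendant '[[[0,0,0.003],[0,0,0],0.005],[[0,0,0.006],[0,0,0],0.005],[[0,0,0.006],[0,0,0],0.005]]';python3 -m pendant '[[[0,0,0.002],[0,0,0],0.005],[[0,0,0.004],[0,0,0],0.005],[[0,0,0.004],[0,0,0],0.005]]'
```

```text
time: 33.07
tool_pos: [600.0, 180.2, 201.2]
tcp_rot: [-3.14, 0.001, 0.031]
contact_force: [-0.4, 1.3, -1.6]
grip_width: 14.0
time: 33.32
tool_pos: [600.2, 180.8, 196.4]
tcp_rot: [-3.139, -0.001, 0.032]
contact_force: [0.4, 0.1, -0.7]
grip_width: 13.6
time: 33.57
tool_pos: [599.9, 180.9, 191.7]
tcp_rot: [-3.139, 0.0, 0.032]
contact_force: [-0.2, 0.9, -1.1]
grip_width: 13.7
```

```bash
python3 -m pendant '[[[0,0,0.002],[0,0,0],0.005],[[0,0,0.003],[0,0,0],0.005],[[0,0,0.003],[0,0,0],0.005]]';python3 -m pendant '[[[0,0,0.002],[0,0,0],0.005],[[0,0,0.003],[0,0,0],0.005],[[0,0,0.003],[0,0,0],0.005]]'
```

```text
time: 33.82
tool_pos: [600.0, 180.9, 188.6]
tcp_rot: [-3.139, 0.0, 0.032]
contact_force: [0.0, 0.8, -1.7]
grip_width: 14.0
time: 34.07
tool_pos: [600.0, 181.3, 187.7]
tcp_rot: [-3.139, -0.001, 0.032]
contact_force: [-5.8, -0.3, 11.5]
grip_width: 13.9
```

Contact is at 188, so the blade had slipped about 7 mm in the grip. Release and move clear to measure.

```bash
python3 -m pendant '[[[0,0,-0.001],[0,0,0],0.005],[[0,0,-0.001],[0,0,0],0.018],[[0,0,-0.001],[0,0,0],0.024],[[0,0,-0.001],[0,0,0],0.034],[[0,0,-0.001],[0,0,0],0.044],[[0,0,-0.02],[0,0,0],0.05],[[0,0,-0.05],[0,0,0],0.05],[[0,0,-0.09],[0,0,0],0.05],[[-0.02,-0.03,-0.12],[0,0,0],0.05],[[-0.06,-0.06,-0.12],[0,0,0],0.05]]'; python3 -m pendant '[[[-0.03,-0.03,0],[0,0,0],0.05],[[-0.06,-0.06,0],[0,0,0],0.05],[[-0.09,-0.09,0],[0,0,0],0.05],[[-0.12,-0.12,0],[0,0,0],0.05],[[-0.12,-0.15,0],[0,0,0],0.05]]'; python3 - <<'E'
from sat import *
L={}
for n in('top','scene'):
    q=[cap(n) for _ in range(3)];c=q[0];c['color']=np.mean([a['color'] for a in q],0).round().astype(np.uint8);L[n]=c
pickle.dump(L,open('desk2.pkl','wb'))
for n in L: print(n);satprof(L[n],(600,181),.032,0)
E
```

```text
time: 34.9
tool_pos: [551.1, 231.1, 311.0]
tcp_rot: [-3.136, -0.013, 0.028]
contact_force: [0.4, 1.7, -0.0]
grip_width: 49.7
time: 35.32
tool_pos: [418.7, 378.1, 305.3]
tcp_rot: [-3.141, 0.005, 0.033]
contact_force: [1.3, 1.0, -0.1]
grip_width: 50.0
top
y at x -70 z24 [(23.0, 5.8)] z0 [(6.5, -4.4)]
y at x -60 z24 [(22.5, 12.9)] z0 [(3.5, -10.5)]
y at x -45 z24 [(14.5, 8.2), (18.1, 7.8)] z0 [(2.0, -12.9)]
y at x 40 z24 [(10.0, 12.4)] z0 [(1.0, -12.2)]
y at x 50 z24 [(14.0, 10.4)] z0 [(5.0, -10.0)]
y at x 60 z24 [(18.0, 5.8)] z0 [(11.0, -8.2)]
y at x 70 z24 [(24.0, 6.5)] z0 [(15.0, -4.2)]
x at y 0 z0 [] z24 [(-63.5, -5.8)]
x at y 8 z0 [(53.5, 6.3)] z24 [(-71.5, -7.8)]
x at y 16 z0 [(63.5, 4.5)] z24 [(-70.5, -10.0)]
x at y 20 z0 [] z24 [(-70.0, -11.0)]
x at y 24 z0 [(83.5, 4.6)] z24 [(-69.5, -7.4)]
scene
y at x -70 z24 [] z0 [(9.5, -8.7)]
y at x -60 z24 [(21.5, 8.6)] z0 [(4.5, -8.7)]
y at x -45 z24 [(16.5, 7.5)] z0 [(2.0, -8.7)]
y at x 40 z24 [(8.5, 7.3)] z0 [(0.0, -6.4)]
y at x 50 z24 [(12.5, 7.0)] z0 [(4.5, -6.1)]
y at x 60 z24 [(15.5, 6.4)] z0 [(10.0, -5.9)]
y at x 70 z24 [(19.5, 5.9)] z0 [(16.0, -5.6)]
x at y 0 z0 [] z24 [(-63.0, -8.3)]
x at y 8 z0 [(59.0, 3.9)] z24 [(-66.5, -7.3)]
x at y 16 z0 [(68.5, 4.0)] z24 [(-65.5, -8.6)]
x at y 20 z0 [(71.5, 3.4), (77.0, 4.1)] z24 [(-67.0, -6.4)]
x at y 24 z0 [(78.0, 6.0)] z24 [(-67.5, -4.1)]
```

Both views agree now. Comparing ends in the same views, the tip (+78) and heel (-67) are centred 3–6 mm further along +x than I had assumed. The tip was therefore catching the end of the cutout. I regrasp 4.5 mm further along +x at yaw 0.045.

```bash
python3 go.py 604.5,181.4,260,.045
```

```text
t 35.6167 p [423.8 376.7 305.2] rpy [-3.14   0.     0.031] F [ 0.6 -1.   0.4] w 50.1 q [0.59 0.51 1.55 0.   1.08 2.13]
604.5,181.4,260,.045 [0.1746, 0.2009, 0.0448] [-0.0017, 0.0004, -0.0141]
```

```bash
python3 - <<'E'
from sat import *
# heel end seen in grey in the top/scene pictures, blade alone on wood
L=pickle.load(open('desk2.pkl','rb'));yaw=.032;o=np.array([600,181.]);R=np.array([[np.cos(yaw),-np.sin(yaw)],[np.sin(yaw),np.cos(yaw)]])
for n in L:
    for v in(10,15,20): 
        for z in(0,24): print(n,v,z,[(float((R.T@(np.array(q)-o))[0].round(1)),d) for q,d in edges(L[n],o+R@[-95,v],o+R@[-40,v],z,w=1.5,th=2)],[(float((R.T@(np.array(q)-o))[0].round(1)),d) for q,d in edges(L[n],o+R@[60,v+4],o+R@[100,v+4],z,w=1.5,th=2)])
E
```

```text
top 10 0 [(-54.5, -3.0), (-47.5, -2.2)] [(71.5, 4.1)]
top 10 24 [(-78.5, -3.9), (-70.5, 2.9), (-57.5, -3.4), (-47.5, -2.7)] [(67.5, 4.7)]
top 15 0 [(-76.0, -4.7), (-67.5, 3.6), (-55.0, -3.3), (-44.0, -3.2)] [(73.5, 4.3)]
top 15 24 [(-78.0, -5.6), (-70.0, 4.1), (-58.5, -2.7), (-46.5, -3.0)] [(73.5, 5.7)]
top 20 0 [(-75.5, -5.6), (-66.5, 3.9), (-56.5, -2.8), (-43.5, -2.4)] [(79.0, 5.7)]
top 20 24 [(-77.0, -5.6), (-69.0, 2.3), (-61.5, -3.7), (-53.5, 4.2)] [(73.5, 4.3)]
scene 10 0 [(-56.5, -4.0)] [(70.5, 2.1)]
scene 10 24 [(-56.0, -2.2), (-43.5, -2.6)] [(86.5, 4.7)]
scene 15 0 [(-58.5, -2.9)] [(72.0, 2.4), (79.0, 2.5)]
scene 15 24 [(-59.9, -2.0)] [(84.0, 4.3)]
scene 20 0 [(-54.5, -2.3)] [(79.0, 4.1)]
scene 20 24 [(-62.0, -4.9), (-51.5, 3.8)] [(83.5, 2.1)]
```

I'll use dx about 6 mm (grasp at x≈605.7, yaw 0.05).

```bash
python3 -m pendant '[[[0.022,0.026,0],[0,0,0],0.05],[[0.045,0.052,0],[0,0,0],0.05],[[0.07,0.08,0],[0,0,0],0.05],[[0.095,0.108,0.01],[0,0,0],0.05],[[0.12,0.136,0.02],[0,0,-0.01],0.05],[[0.145,0.165,0.03],[0,0,-0.018],0.05],[[0.165,0.19,0.04],[0,0,-0.018],0.05],[[0.176,0.201,0.045],[0,0,-0.018],0.05],[[0.176,0.201,0.045],[0,0,-0.018],0.05],[[0.176,0.201,0.045],[0,0,-0.018],0.05]]'; python3 -m pendant '[[[0,0,0.02],[0,0,0],0.05],[[0,0,0.03],[0,0,0],0.05],[[0,0,0.03],[0,0,0],0.05],[[0,0,0.03],[0,0,0],0.05]]'; python3 go.py 605.7,181.3,181,.05
```

```text
time: 36.45
tool_pos: [605.9, 180.8, 259.5]
tcp_rot: [-3.139, 0.002, 0.047]
contact_force: [-0.8, -0.2, 0.2]
grip_width: 50.3
time: 36.78
tool_pos: [604.9, 183.3, 229.9]
tcp_rot: [-3.139, 0.002, 0.051]
contact_force: [0.0, -0.5, 0.1]
grip_width: 49.8
t 36.7833 p [604.9 183.3 229.9] rpy [-3.139e+00  2.000e-03  5.100e-02] F [ 0.  -0.5  0.1] w 49.8 q [0.17 0.71 1.42 0.   1.02 1.69]
605.7,181.3,181,.05 [0.0008, 0.0021, 0.0489] [-0.0023, 0.0016, 0.001]
```

```bash
python3 -m pendant '[[[0.001,0.0015,0.015],[0,0,0],0.05],[[0.001,0.0015,0.03],[0,0,0],0.05],[[0.001,0.0015,0.042],[0,0,0],0.045],[[0.001,0.0015,0.048],[0,0,0],0.04],[[0.001,0.0015,0.048],[0,0,0],0.035],[[0.001,0.0015,0.048],[0,0,0],0.03],[[0.001,0.0015,0.048],[0,0,0],0.024],[[0.001,0.0015,0.048],[0,0,0],0.018],[[0.001,0.0015,0.048],[0,0,0],0.012],[[0.001,0.0015,0.048],[0,0,0],0.005]]'; python3 -m pendant '[[[0,0,0],[0,0,0],0.005],[[0,0,0],[0,0,0],0.005],[[0,0,0],[0,0,0],0.005],[[0,0,0],[0,0,0],0.005]]';  python3 go.py 571.7,38.1,280,.032
```

```text
time: 37.62
tool_pos: [606.9, 181.1, 182.8]
tcp_rot: [-3.139, -0.001, 0.05]
contact_force: [-0.6, 0.2, 3.2]
grip_width: 13.7
time: 37.95
tool_pos: [606.9, 181.1, 182.8]
tcp_rot: [-3.139, -0.001, 0.05]
contact_force: [-1.3, 0.4, 5.5]
grip_width: 13.8
t 37.95 p [606.9 181.1 182.8] rpy [-3.139e+00 -1.000e-03  5.000e-02] F [-1.3  0.4  5.5] w 13.8 q [0.17 0.77 1.44 0.   0.93 1.69]
571.7,38.1,280,.032 [-0.0421, 0.1408, -0.0976] [-0.0026, -0.0011, 0.0178]
```

```bash
python3 -m pendant '[[[0,0,-0.01],[0,0,0],0.005],[[0,0,-0.03],[0,0,0],0.005],[[0,0,-0.055],[0,0,0],0.005],[[-0.006,0.02,-0.075],[0,0,0],0.005],[[-0.014,0.048,-0.09],[0,0,0.005],0.005],[[-0.022,0.076,-0.095],[0,0,0.01],0.005],[[-0.031,0.104,-0.095],[0,0,0.018],0.005],[[-0.038,0.128,-0.09],[0,0,0.018],0.005],[[-0.0415,0.141,-0.08],[0,0,0.018],0.005],[[-0.0415,0.141,-0.07],[0,0,0.018],0.005]]'; python3 -m pendant '[[[0,0,0.01],[0,0,0],0.005],[[0,0,0.018],[0,0,0],0.005],[[0,0,0.022],[0,0,0],0.005],[[0,0,0.022],[0,0,0],0.005],[[0,0,0.022],[0,0,0],0.005]]';python3 go.py 572.4,38.1,200.8,.032
```

```text
time: 38.78
tool_pos: [571.7, 35.3, 252.0]
tcp_rot: [-3.14, -0.0, 0.029]
contact_force: [0.1, 1.2, -1.5]
grip_width: 14.1
time: 39.2
tool_pos: [572.3, 38.9, 229.4]
tcp_rot: [-3.139, 0.001, 0.033]
contact_force: [0.0, -0.5, -0.6]
grip_width: 14.2
t 39.2 p [572.3  38.9 229.4] rpy [-3.139e+00  1.000e-03  3.300e-02] F [ 0.  -0.5 -0.6] w 14.2 q [-0.07  0.62  1.6   0.    0.93  1.47]
572.4,38.1,200.8,.032 [0.0, 0.0008, 0.0286] [-0.0024, 0.0006, 0.0011]
```

```bash
python3 -m pendant '[[[0,0.0006,0.004],[0,0,0],0.005],[[0,0.0006,0.008],[0,0,0],0.005],[[0,0.0006,0.012],[0,0,0],0.005],[[0,0.0006,0.014],[0,0,0],0.005],[[0,0.0006,0.014],[0,0,0],0.005]]';python3 -m pendant '[[[0,0,0.001],[0,0,0],0.005],[[0,0,0.002],[0,0,0],0.005],[[0,0,0.002],[0,0,0],0.005]]';python3 -m pendant '[[[0,0,0.001],[0,0,0],0.005],[[0,0,0.002],[0,0,0],0.005],[[0,0,0.002],[0,0,0],0.005]]'; python3 -c "
from plant import get_obs
print(get_obs()['moment'])"
```

```text
time: 39.62
tool_pos: [572.2, 37.8, 215.5]
tcp_rot: [-3.139, 0.0, 0.032]
contact_force: [-0.5, 2.6, -0.6]
grip_width: 13.5
time: 39.87
tool_pos: [572.3, 38.0, 214.5]
tcp_rot: [-3.138, -0.001, 0.032]
contact_force: [-2.1, 4.9, 4.5]
grip_width: 13.7
time: 40.12
tool_pos: [572.4, 38.4, 212.9]
tcp_rot: [-3.138, -0.002, 0.032]
contact_force: [-1.3, 7.5, 7.5]
grip_width: 13.6
[1.20082441 0.42593823 0.08425969]
```

```bash
python3 -m pendant '[[[0,-0.001,-0.001],[0,0,0],0.005],[[0,-0.002,-0.001],[0,0,0],0.005],[[0,-0.002,-0.001],[0,0,0],0.005]]';python3 -m pendant '[[[0,0,0.001],[0,0,0],0.005],[[0,0,0.002],[0,0,0],0.005],[[0,0,0.002],[0,0,0],0.005]]'; python3 -c "
from plant import get_obs
print(get_obs()['moment'])"
```

```text
time: 40.37
tool_pos: [572.3, 39.3, 213.2]
tcp_rot: [-3.14, -0.001, 0.032]
contact_force: [-0.4, 1.0, 4.5]
grip_width: 13.6
time: 40.62
tool_pos: [572.5, 39.2, 211.8]
tcp_rot: [-3.14, -0.002, 0.032]
contact_force: [-2.1, 0.1, 8.9]
grip_width: 13.5
[0.0494851  0.48019129 0.09772159]
```

The side force is gone. Continue pressing.

```bash
python3 -m pendant '[[[0,0,0.001],[0,0,0],0.005],[[0,0,0.002],[0,0,0],0.005],[[0,0,0.002],[0,0,0],0.005]]'; python3 -c "
from plant import get_obs
print(get_obs()['moment'])";python3 -m pendant '[[[0,0,0.001],[0,0,0],0.005],[[0,0,0.002],[0,0,0],0.005],[[0,0,0.002],[0,0,0],0.005]]'; python3 -c "
from plant import get_obs
print(get_obs()['moment'])"
```

```text
time: 40.87
tool_pos: [572.5, 39.3, 209.8]
tcp_rot: [-3.14, -0.002, 0.032]
contact_force: [-1.8, 0.4, 8.8]
grip_width: 13.5
[0.11344693 0.42284042 0.08640635]
time: 41.12
tool_pos: [572.5, 39.3, 207.7]
tcp_rot: [-3.14, -0.002, 0.032]
contact_force: [-1.2, 1.1, 8.5]
grip_width: 13.8
[0.08521486 0.39620986 0.0937024 ]
```

The force has levelled at about 9 N while it sinks, so it is passing the rolls. Home is expected at TCP 200.8.

```bash
python3 -m pendant '[[[0,0,0.001],[0,0,0],0.005],[[0,0,0.002],[0,0,0],0.005],[[0,0,0.003],[0,0,0],0.005],[[0,0,0.004],[0,0,0],0.005],[[0,0,0.004],[0,0,0],0.005]]';python3 -m pendant '[[[0,0,0.001],[0,0,0],0.005],[[0,0,0.002],[0,0,0],0.005],[[0,0,0.002],[0,0,0],0.005]]'; python3 -m pendant '[[[0,0,0.001],[0,0,0],0.005],[[0,0,0.0015],[0,0,0],0.005],[[0,0,0.0015],[0,0,0],0.005]]'
```

```text
time: 41.53
tool_pos: [572.6, 39.3, 203.7]
tcp_rot: [-3.14, -0.002, 0.032]
contact_force: [-1.8, 1.4, 8.2]
grip_width: 13.7
time: 41.78
tool_pos: [572.6, 39.3, 201.7]
tcp_rot: [-3.14, -0.002, 0.032]
contact_force: [-1.4, 0.2, 7.0]
grip_width: 13.7
time: 42.03
tool_pos: [572.5, 39.3, 200.7]
tcp_rot: [-3.14, -0.002, 0.032]
contact_force: [-2.0, 0.1, 12.6]
grip_width: 13.7
```

```bash
python3 -m pendant '[[[0,0,0.001],[0,0,0],0.005],[[0,0,0.001],[0,0,0],0.005]]'; python3 -m pendant '[[[0,0,-0.001],[0,0,0],0.005],[[0,0,-0.001],[0,0,0],0.018],[[0,0,-0.001],[0,0,0],0.024],[[0,0,-0.001],[0,0,0],0.03],[[0,0,-0.001],[0,0,0],0.034],[[0,0,-0.001],[0,0,0],0.034],[[0,0,-0.01],[0,0,0],0.034],[[0,0,-0.03],[0,0,0],0.034],[[0,0,-0.05],[0,0,0],0.034],[[0,0,-0.06],[0,0,0],0.02]]'; python3 -m pendant '[[[0,0,0],[0,0,0],0.0],[[0,0,0],[0,0,0],0.0],[[0,0,0],[0,0,0],0.0],[[0,0,0],[0,0,0],0.0]]'; python3 go.py 572,38.5,223,.032
```

```text
time: 42.2
tool_pos: [572.5, 39.3, 200.6]
tcp_rot: [-3.14, -0.002, 0.032]
contact_force: [-5.2, 0.1, 20.8]
grip_width: 13.9
time: 43.03
tool_pos: [572.8, 39.4, 260.9]
tcp_rot: [-3.14, -0.003, 0.032]
contact_force: [0.2, 0.6, 0.4]
grip_width: 30.7
time: 43.37
tool_pos: [571.8, 39.4, 257.1]
tcp_rot: [-3.139, 0.002, 0.032]
contact_force: [-0.5, -1.4, -0.0]
grip_width: 4.5
t 43.3667 p [571.8  39.4 257.1] rpy [-3.139e+00  2.000e-03  3.200e-02] F [-0.5 -1.4 -0. ] w 4.5 q [-0.07  0.58  1.58  0.    0.99  1.47]
572,38.5,223,.032 [0.0002, 0.001, 0.0341] [-0.0025, 0.0023, -0.0003]
```

Hard stop at 200.6 with 20.8 N. Now the probe press from above (home top = TCP 220).

```bash
python3 -m pendant '[[[0,0.001,0.012],[0,0,0],0.0],[[0,0.001,0.024],[0,0,0],0.0],[[0,0.001,0.031],[0,0,0],0.0],[[0,0.001,0.034],[0,0,0],0.0],[[0,0.001,0.034],[0,0,0],0.0]]'; python3 -m pendant '[[[0,0,0.001],[0,0,0],0.0],[[0,0,0.002],[0,0,0],0.0],[[0,0,0.003],[0,0,0],0.0],[[0,0,0.003],[0,0,0],0.0]]'; python3 -m pendant '[[[0,0,0.001],[0,0,0],0.0],[[0,0,0.002],[0,0,0],0.0],[[0,0,0.002],[0,0,0],0.0]]'; python3 go.py 572,38.5,220,.032
```

```text
time: 43.78
tool_pos: [571.9, 38.5, 223.0]
tcp_rot: [-3.139, 0.003, 0.032]
contact_force: [-0.5, -0.5, -0.1]
grip_width: 0.6
time: 44.12
tool_pos: [572.2, 38.5, 221.4]
tcp_rot: [-3.139, -0.0, 0.032]
contact_force: [0.1, 1.1, 0.1]
grip_width: 0.5
time: 44.37
tool_pos: [572.4, 38.5, 219.7]
tcp_rot: [-3.139, -0.001, 0.032]
contact_force: [-0.9, 0.9, 3.8]
grip_width: 0.6
t 44.3667 p [572.4  38.5 219.7] rpy [-3.139e+00 -1.000e-03  3.200e-02] F [-0.9  0.9  3.8] w 0.6 q [-0.07  0.63  1.61  0.    0.9   1.47]
572,38.5,220,.032 [-0.0004, 0.0, -0.0003] [-0.0023, -0.0008, -0.0002]
```

```bash
python3 -m pendant '[[[0,0,0.001],[0,0,0],0.0],[[0,0,0.0015],[0,0,0],0.0],[[0,0,0.0015],[0,0,0],0.0]]'; python3 -m pendant '[[[0,0,-0.01],[0,0,0],0.0],[[0,0,-0.03],[0,0,0],0.0],[[0,0,-0.06],[0,0,0],0.0],[[0,0,-0.09],[0,0,0],0.0],[[0,-0.03,-0.1],[0,0,0],0.0],[[0,-0.07,-0.1],[0,0,0],0.0],[[0,-0.11,-0.1],[0,0,0],0.0],[[0,-0.15,-0.1],[0,0,0],0.0],[[0,-0.19,-0.1],[0,0,0],0.0],[[0,-0.23,-0.1],[0,0,0],0.0]]'; python3 - <<'E'
from meas import *
L={}
for n in('top','scene'):
    q=[cap(n) for _ in range(3)];c=q[0];c['color']=np.mean([a['color'] for a in q],0).round().astype(np.uint8);L[n]=c
pickle.dump(L,open('final.pkl','wb'))
def scan(c,o,yaw,z,vs,lo,hi,axis,th=2):
    R=np.array([[np.cos(yaw),-np.sin(yaw)],[np.sin(yaw),np.cos(yaw)]]);o=np.array(o)
    for v in vs:
        a,b=(o+R@[v,lo],o+R@[v,hi]) if axis=='y' else (o+R@[lo,v],o+R@[hi,v])
        print('  ',axis,v,[(float((R.T@(np.array(q)-o))[1 if axis=='y' else 0].round(1)),d) for q,d in edges(c,a,b,z,w=1.5,th=th)])
for n in L:
    print(n,'handle');scan(L[n],(573.5,-26),.032,34,(-45,40),-30,30,'y',4);scan(L[n],(573.5,-26),.032,34,(0,),-85,85,'x',4)
    print(n,'blade');scan(L[n],(571.7,38.1),.032,42,(-60,0,50,65),-20,35,'y');scan(L[n],(571.7,38.1),.032,42,(14,),-95,-40,'x');scan(L[n],(571.7,38.1),.032,42,(20,),55,95,'x')
# others unmoved: change between first and last pictures around each
for n,c0,R in(('top',t,{'hammer':(160,195,190,255),'penlight':(450,150,466,190),'mug':(463,203,500,240),'sanit':(155,145,195,178),'short':(330,155,349,205)}),('scene',s,{'hammer':(388,110,436,148),'penlight':(188,300,212,345),'mug':(122,250,168,297),'sanit':(440,122,470,172),'short':(298,210,332,240)})):
    for k,(a,b,e,f) in R.items(): 
        d=np.abs(L[n]['color'][b:f,a:e].astype(int)-c0['color'][b:f,a:e]).mean(2); print(n,k,'mean diff',d.mean().round(1),'max',d.max().round(0))
E
```

```text
time: 44.62
tool_pos: [572.4, 38.6, 219.1]
tcp_rot: [-3.139, -0.001, 0.032]
contact_force: [-1.8, 0.9, 10.6]
grip_width: 0.6
time: 45.45
tool_pos: [564.5, 269.9, 318.6]
tcp_rot: [-3.139, -0.0, 0.032]
contact_force: [0.2, -0.4, 0.2]
grip_width: 0.3
top handle
   y -45 [(-12.0, 7.6), (7.5, -6.2)]
   y 40 [(-11.5, 6.5), (6.5, -5.1)]
   x 0 [(-70.0, -5.8), (-54.5, 8.5), (54.0, -7.9), (71.0, 5.4)]
top blade
   y -60 [(-3.5, -3.7), (4.0, 5.6), (20.5, -7.9), (29.0, 4.8)]
   y 0 [(-4.0, 3.7), (5.5, -6.7), (24.0, 2.9)]
   y 50 [(-1.0, -4.1), (7.5, 2.5), (13.0, -2.1), (21.0, 3.6)]
   y 65 [(8.5, -4.3), (28.0, 4.1)]
   x 14 [(-92.5, 2.9), (-84.0, -3.0), (-77.0, 6.7), (-62.5, -2.4), (-50.5, -5.2)]
   x 20 [(67.0, 2.8), (78.5, 3.7), (92.0, -4.3)]
scene handle
   y -45 [(-13.0, 5.2), (9.0, -5.6)]
   y 40 []
   x 0 [(-57.0, 6.7)]
scene blade
   y -60 [(0.0, 3.2), (20.5, -5.7), (28.0, 3.3)]
   y 0 [(3.0, -2.8), (29.5, -3.8)]
   y 50 []
   y 65 []
   x 14 [(-91.5, 4.4), (-75.0, 3.7), (-62.5, -3.0), (-48.0, -4.2)]
   x 20 [(68.5, 2.9), (75.5, -3.2), (82.0, 2.4)]
top hammer mean diff 28.2 max 79.0
top penlight mean diff 3.8 max 9.0
top mug mean diff 3.1 max 8.0
top sanit mean diff 11.0 max 79.0
top short mean diff 2.9 max 11.0
scene hammer mean diff 43.5 max 90.0
scene penlight mean diff 3.0 max 7.0
scene mug mean diff 2.6 max 6.0
scene sanit mean diff 2.3 max 6.0
scene short mean diff 9.9 max 71.0
```

Both probes agree: the blade's top sits at about 41–42 mm under 10.6 N, and the heel lies inside its cutout edges. Handing in.

```bash
python3 go.py; python3 -c "
from plant import close_job
print(close_job())"
```

```text
t 45.75 p [565.  267.3 318.2] rpy [-3.14   0.     0.031] F [-0.7  0.2  0.2] w 0.3 q [0.32 0.6  1.35 0.   1.19 1.86]
the job is handed in; nothing more can be done
None
```

The handle and the long blade are both pressed home in their cutouts, handle first. I handed the job in at 45.8 s with the arm clear of everything.

- **Handle:** It reached a hard stop at the expected height while gripped (20 N). A press from above with closed fingers then stopped at 41.9 mm under 15.5 N (42 mm expected).
- **Long blade, first try:** This failed. I had its position along its length about 5–6 mm out, so I believe its tip caught the end of the cutout. Pressing it from above made it lean, at up to 27 N.
- **Long blade, second try:** I lifted it out, set it on the bare desk next to the case, measured it again in both views and regrasped it. It then sank past the rolls at a steady 9 N or so, to a hard stop at 200.6 mm (200.8 mm expected, 20.8 N). A press from above stopped at about 41 mm under 10.6 N.

**Last checks:**
- **Unchanged:** The penlight and mug match the first pictures in both views. The short blade matches in the top view and the sanitiser in the scene view.
- **Inconclusive:** The short blade's scene view and the sanitiser's top view differ from the first pictures. This is probably the newly packed handle in one and the arm or its shadow in the other.
- **Not confirmed:** The hammer differs in both views, probably because of the arm or its shadow, so I could not check it. By the readings the fingertips stayed at least 120 mm above the desk on that side.
- **Measured length disagrees:** The blade measured about 146 mm long in the images against the 152 mm given, so I placed it partly by feel.

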